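# Gauge the actuator's guide tube and present the rod to the optical reader

### The job

Take the gauge rod from its cradle by the orange handle and slide it gently into the slanted guide tube of the yellow actuator until its brass collar stops against the tube's mouth; hold it there for a moment, then draw it right out. Bring it to the optical reader and present it for reading: rod level, in line with the open slot between the two pillars, its tip in the middle of the light gap, touching nothing but the gripper. Finish while holding it still like that; do not put it down, do not touch the reader, and leave the other parts on the bench where they are.

Things in the scene. Friction and masses are not known exactly. Their poses are not given: they have to be found in the camera images.
- handle (a point): Centre of the gauge rod's handle, the place to grip. Orange block 65 mm long (from 40 mm behind to 25 mm ahead of this point), 22 mm wide (y), 16 mm high (z). x points along the rod to its tip, z up as it lies level in the cradle, 65 mm above the bench. Whole rod about 180 g, balanced about 10 mm ahead of this point; all its parts are on one axis
- cradle: Blue cradle, fixed on the bench; origin on the bench under the handle centre, x along the rod. Base 150 x 60 x 12 mm. One post 26 to 40 mm behind the handle centre carries the handle's end, one 71 to 85 mm ahead carries the shaft; the middle of the handle is free on both sides. Lift the rod straight up 25 mm to clear the posts
- collar_face (a point): Centre of the front face of the brass collar (34 mm diameter, 8 mm thick, directly in front of the handle), 33 mm ahead of the handle centre; same axes as the handle
- tip (a point): Tip of the gauge rod: end of the steel shaft (10 mm diameter, tapered end, 70 mm long from collar face to tip), 103 mm ahead of the handle centre; same axes as the handle
- gauge_rod: The whole gauge rod; origin at the handle centre, same axes
- guide_tube: Steel tube fixed on the side of the fixed yellow actuator (130 mm wide, 113 mm high). Origin: centre of its open mouth, 115 mm above the bench and 115 mm sideways of the actuator's axis; x points out of the mouth along the bore, rising 35 degrees. Bore 15 mm, flared to 25 mm over the last 14 mm; rim 33 mm outside; bore free to over 70 mm deep, so the collar stops the rod, not the tip
- reader: Optical reader, fixed on the bench: dark base 70 x 130 x 14 mm with two grey pillars (50 mm in x, 30 mm in y, up to 135 mm above the bench) leaving a gap 60 mm wide between them in y. Origin at the base's underside centre, z up; the slot between the pillars is open along x at both ends and above. The rod may come in from either end
- reading_spot (a point): Middle of the reader's light gap, 105 mm above the bench, half-way between the pillars; same axes as the reader. The tip belongs here, with the rod along x (either way round)
- jar: Bystander: clear jar with red cap, 52 mm diameter, 65 mm high; origin under its centre
- second_actuator: Bystander: second actuator, yellow with steel lid and an upright pipe, 108 mm diameter, 122 mm high; origin under its centre
- spacer: Bystander: steel ring lying flat, 44 mm diameter, 16 mm high; origin under its centre
There are look-alikes about, which are no part of the job. Several things look just like the cradle: the one meant starts farthest to the robot's left. Leave any red look-alike of the gauge_rod alone.

How it is judged:
By the outcome, as a careful person would: the job done as asked, in the order asked, and still so for the second after the job is handed in, while the arm keeps its last pose, push and grip.
It also fails if it takes over 50 s, if anything falls off the work surface, if the arm or the gripper's body presses on something with over 40 N, if the wrist force passes 120 N, or if a joint passes its speed limit or range.

### The arm

A 6-joint arm with a two-finger parallel gripper is mounted at the origin on the work surface. World frame = base frame: x ahead of the robot, y to its left, z up, the work surface at z = 0. Lengths are in mm, angles in degrees, forces in N, time in s.
With the tool pointing down it reaches from about 325 to 900 mm from the base axis. Payload 6.1 kg.
Tool frame: the origin (TCP) lies midway between the tips of the shut fingers; the grasp point (between the pads) lies 19 mm behind it; z points along the fingers, x is the direction in which the jaws open and shut, and the axes are right-handed (so a half turn about z gives the same grasp; the last joint's range is limited). The gripper opens to 85 mm and grips with 20 to 120 N. Pads are 22 mm wide; open, the fingers measure 114 mm over their backs; the gripper's body (76 mm by 85 mm) begins 54 mm behind the grasp point. The pads swing forward as they close: fully open they stand 13 mm farther back than shut.
Start: joints at [65.942, 12.628, 87.462, -0, 79.91, -7.225], TCP at [180.993, 598.212, 231.3] pointing down, gripper open.
Joint ranges: [-170.65, 170.65], [-52.31, 119.04], [5.05, 147.46], [-71.25, 251.25], [11.57, 151.72], [-153.62, 153.62]. Speed limits (degrees/s): [147.25, 147.25, 172.46, 180, 180, 180].

### API

Orientations are given as a 3x3 rotation matrix whose columns are the frame's x, y, z axes.
In Python, from rig import robot gives the robot as it stands.
- The arm moves only by the tool carry_out, never from a script. Its argument "increments" is a list of rows, each an object with "gripper": the closure, from -1 (fully open) to 1 (shut); "delta_pos": the shift along the tool's x, y, z each as a share of 100 mm, from -1 to 1, a list of three; "twist": the turn about the tool's z as a share of pi/2 rad, from -1 to 1. In form: [{"gripper": gripper, "delta_pos": [dx, dy, dz], "twist": twist}, ...]. A call has exactly 5 rows; each row shifts and turns the commanded pose from where the row before left it, along the tool's axes as they then stand; what a row does not reach is not made up. A row lasts 1/10 s, in which the tool goes at most 50 mm and 8.59 degrees, less where a joint would pass 70% of its speed; a pose out of reach is approached as far as the arm can. A call with a number of a shift or a turn outside -1 to 1 is refused whole. A call with a gripper value outside its range is refused whole. The fingers move at their own pace and stop on an object; "force" is the grip in N (left out, the last holds). Time passes only in rows, so rows that do not move let the fingers close, or fill a call up. It gives the time, the measured TCP pose, the force and the opening at its end, in the units of the state.
- robot.get_state(): the state, without advancing time (a new reading comes with each control period).
- robot.camera(name): name is "scene" or "top" or "wrist"; returns a dict with "frame" (480x640x3 uint8, blue, green, red), "mtx" (3x3 intrinsics, pixels), "R" (3x3) and "t" (3): a world point X has camera coordinates R X + t. Camera axes: x right, y down, z forward; pixel columns grow to the right and rows downward; lengths in mm; the calibration is good to about 2 mm. The wrist camera is an equidistant fisheye: a pixel r from the principal point sees the ray r / f radians off the axis. A picture is of the moment at which its call begins. There is no depth.
- robot.sign_off(): hands the job in, once; it reports no verdict.
Trained networks look in a picture, given as the dict that the camera call returned (one of the last four; its "shot" number tells which), for a name from the list of things; names that differ only in an ending like _2 or _b are one class to them, and where a whole thing is asked for, a point or a joint stands for the part that bears it (a point fixed in the world has none). Each returns a list of dicts, best first, with "score" (0 to 1); they miss things now and then, are a little off and sometimes report something else, mostly with a low value. They report only what shows in the picture. A call takes as long as a camera call. They do not tell look-alikes from the thing itself.
- robot.look_for(picture, name): "box" ([left, top, right, bottom] in pixels, round what is visible of it).
- robot.outline_of(picture, name): "pixels" (480x640 bool, what is visible of it) and "box" ([left, top, right, bottom] in pixels, round what is visible of it).
The state is a dict: "t": time; "qpos": joint angles; "joint_vel": joint speeds; "joint_efforts": joint torques, N m; "ee_pos": TCP position; "ee_rot": TCP orientation; "contact_force": force on the tool from outside, world axes, zero at the start; "torque": the same for the moment, N m; "grip_width": finger opening in mm.
Only numpy, scipy, OpenCV 4.12 (cv2) and the standard library are available. Lean on these libraries where they do the work, as an engineer would, in place of code of your own. Each camera call takes 0.05 s, during which the arm holds its last target.

## Working session

There is one attempt and no reset: what is moved stays moved. The work goes in short steps, Python scripts to look and compute and a tool call to move; the robot and the scene stay as the last step left them, time stands still between calls to the robot, and variables do not carry over. Pictures are saved under pics/ and viewed, and the job is handed in when it is done.

Besides the shell and the picture viewer there is one more tool, called after ">>>" by a JSON object that holds its "name" and its "arguments". carry_out: Moves the arm, as the interface text tells. Shift numbers are shares of 100 mm and turn numbers shares of pi/2 rad, none past 1 either way. Its arguments: {"type":"object","properties":{"increments":{"type":"array","items":{"type":"object","properties":{"gripper":{"type":"number"},"delta_pos":{"type":"array","items":{"type":"number","minimum":-1,"maximum":1}},"twist":{"type":"number","minimum":-1,"maximum":1}}}},"force":{"type":"number"}},"required":["increments"]}

```bash
ls; mkdir -p pics; python3 - <<'E'
from rig import robot
import cv2, numpy as np, pickle
s=robot.get_state(); print(s)
for n in ["scene","top","wrist"]:
    p=robot.camera(n); cv2.imwrite(f"pics/{n}0.png",p["frame"]); print(n,p["mtx"].tolist(),p["R"].tolist(),p["t"].tolist(),p["shot"])
    pickle.dump(p,open(f"pics/{n}0.pkl","wb"))
    for k in ["handle","cradle","gauge_rod","collar_face","tip","guide_tube","reader","reading_spot","jar","second_actuator","spacer"]:
        r=robot.look_for(p,k); print(k,[( [round(float(v)) for v in q["box"]],round(q["score"],2)) for q in r[:5]])
E
```

```text
pics
{'t': 0.0, 'qpos': array([ 6.59423449e+01,  1.26764248e+01,  8.75258486e+01, -1.19809131e-03,
        7.99103510e+01, -7.22483516e+00]), 'joint_vel': array([-0.03523873, -0.09064791, -0.08962152, -0.0383079 , -0.04098377,
       -0.07297512]), 'joint_efforts': array([-3.79267258e-04, -4.96886802e+01, -3.89390910e+01, -2.23057668e-04,
        1.11763991e-02, -1.81847054e-05]), 'ee_pos': array([180.74633231, 597.6588792 , 230.18568105]), 'ee_rot': array([[ 2.89575828e-01,  9.57154756e-01, -7.82515144e-04],
       [ 9.57153084e-01, -2.89576797e-01, -1.80331037e-03],
       [-1.95264532e-03, -2.26791691e-04, -9.99998068e-01]]), 'contact_force': array([-0.02002914, -0.77926378, -0.57226553]), 'torque': array([-0.02635851, -0.00739505, -0.01474404]), 'grip_width': 85.39875516736939}
scene [[587.4656357146672, 0.0, 327.6547782040069], [0.0, 587.4656357146672, 249.9711428555054], [0.0, 0.0, 1.0]] [[-0.296303443053905, 0.9549539097058531, -0.016349311052971514], [0.5908034518301234, 0.16981101480543453, -0.7887429876432243], [-0.7504369067016978, -0.24336649232845092, -0.6145056545482177
[... 1706 characters left out ...]
)]
jar [([200, 170, 230, 196], 0.9)]
second_actuator [([94, 127, 154, 180], 0.65)]
spacer [([209, 255, 231, 276], 0.63)]
wrist [[371.64829954431775, 0.0, 310.7869470412201], [0.0, 371.64829954431775, 244.15809274454932], [0.0, 0.0, 1.0]] [[0.28933199852398517, 0.9572287483500137, 0.0003434565246477004], [0.912219536101416, -0.27583620643988993, 0.30293548021281574], [0.29007328829975954, -0.087335620162212, -0.9530110056373157]] [-624.6053173935804, -39.74790181070024, 379.2106301833836] 3
handle []
cradle []
gauge_rod []
collar_face []
tip []
guide_tube []
reader [([3, 432, 21, 479], 0.64)]
reading_spot [([0, 428, 20, 476], 0.71)]
jar [([3, 431, 19, 479], 0.71)]
second_actuator []
spacer []
```

View pics/scene0.png

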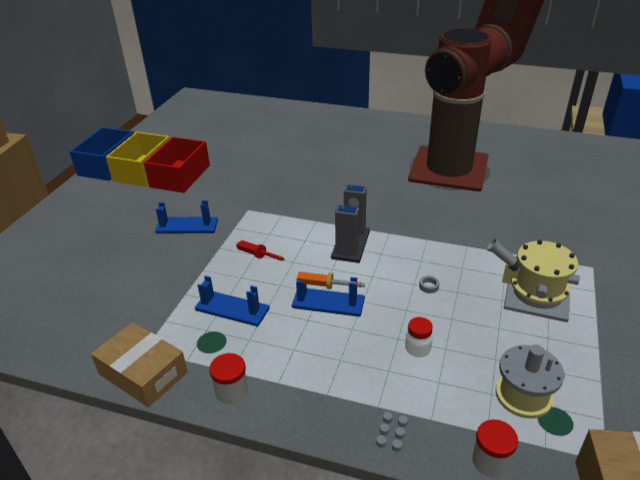

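View pics/top0.png

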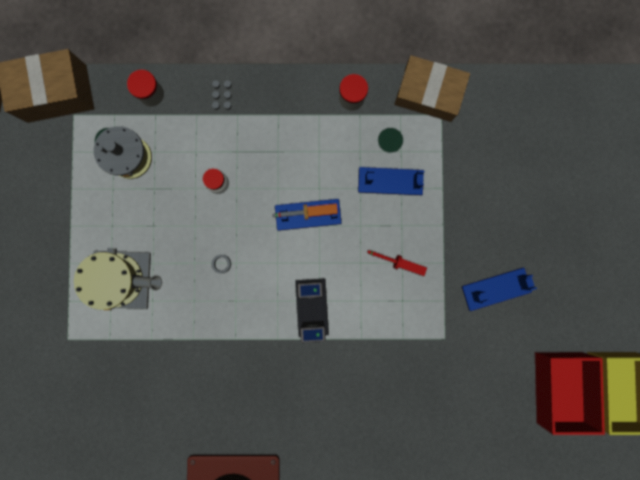

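View pics/wrist0.png

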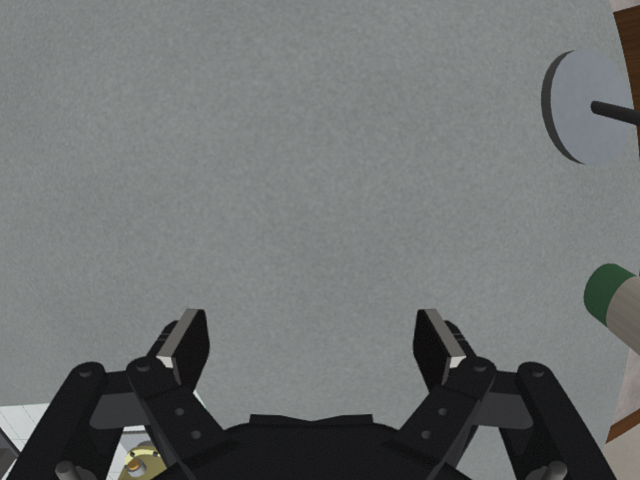

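```bash
cat > h.py <<'E'
import numpy as np, cv2, pickle
def load(n): return pickle.load(open(f"pics/{n}.pkl","rb"))
def ray(p,u,v,fish=False):
    K=p["mtx"];R=np.array(p["R"]);t=np.array(p["t"])
    x=(u-K[0][2])/K[0][0];y=(v-K[1][2])/K[1][1]
    if fish:
        r=np.hypot(x,y); d=np.array([x/r*np.sin(r),y/r*np.sin(r),np.cos(r)]) if r>1e-9 else np.array([0,0,1.])
    else: d=np.array([x,y,1.]);d/=np.linalg.norm(d)
    return -R.T@t, R.T@d
def atz(p,u,v,z,fish=False):
    c,d=ray(p,u,v,fish); return c+d*(z-c[2])/d[2]
def proj(p,X,fish=False):
    K=p["mtx"];c=np.array(p["R"])@np.array(X,float)+np.array(p["t"])
    if fish:
        th=np.arctan2(np.hypot(c[0],c[1]),c[2]);h=np.hypot(c[0],c[1]); a=c[0]/h*th;b=c[1]/h*th
    else: a,b=c[0]/c[2],c[1]/c[2]
    return np.array([K[0][0]*a+K[0][2],K[1][1]*b+K[1][2]])
def tri(rays):
    A=np.zeros((3,3));b=np.zeros(3)
    for c,d in rays:
        M=np.eye(3)-np.outer(d,d);A+=M;b+=M@c
    return np.linalg.solve(A,b)
E
python3 - <<'E'
from h import *
top=load("top0");sc=load("scene0")
a=top["frame"][180:250,250:360]; b=top["frame"][265:355,280:350]; c=top["frame"][235:325,60:175]
f=lambda i,s:cv2.resize(i,None,fx=s,fy=s,interpolation=cv2.INTER_CUBIC)
cv2.imwrite("pics/c_top_rod.png",f(a,7)); cv2.imwrite("pics/c_top_act.png",f(c,6));cv2.imwrite("pics/c_top_read.png",f(b,6))
cv2.imwrite("pics/c_sc_act.png",f(sc["frame"][225:325,475:590],6));cv2.imwrite("pics/c_sc_rod.png",f(sc["frame"][175:325,280:390],4))
for n,u,v,z in [("tip",274,215,65),("handle",322,211,65),("spot",312,308,0),("mouth",158,283,115),("cradle",308,215,0)]:
    print(n,atz(top,u,v,z).round(0))
E
```

```text
tip [638. -95.  65.]
handle [ 647. -200.   65.]
spot [ 430. -177.    0.]
mouth [492. 141. 115.]
cradle [ 645. -168.    0.]
```

View pics/c_top_rod.png

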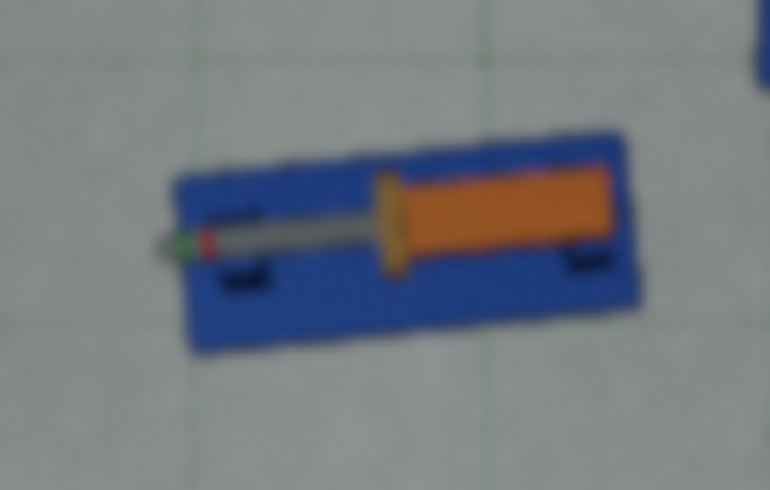

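View pics/c_top_act.png

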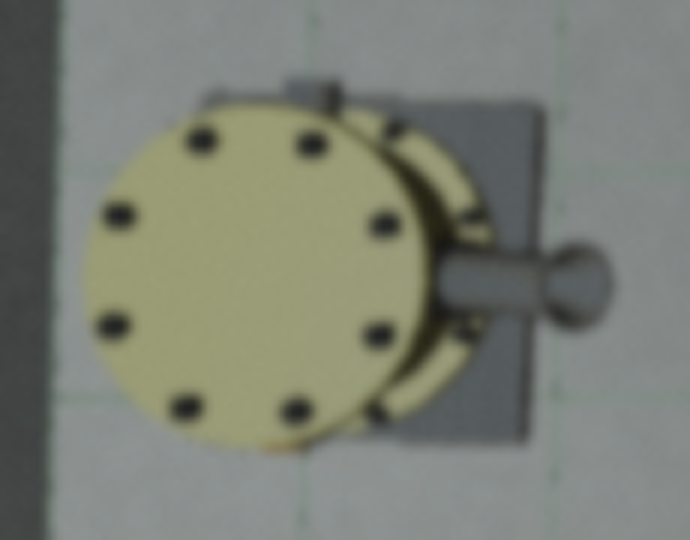

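View pics/c_sc_act.png

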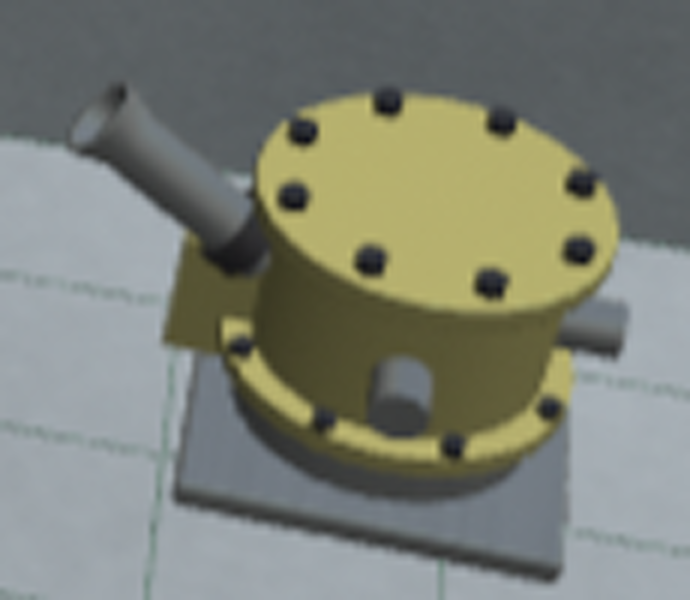

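View pics/c_sc_rod.png

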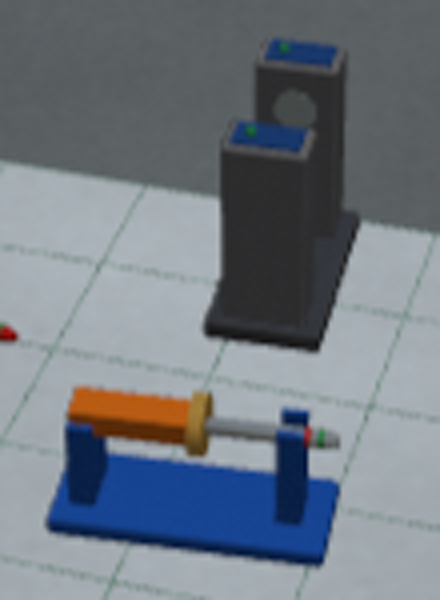

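```bash
cat >> h.py <<'E'
def plan(pos,head,tgt,thead,n,maxs=49,maxt=8.5):
    """rows for n steps; pos world, heading deg of tool x, tool down"""
    rows=[];p=np.array(pos,float);h=head
    for i in range(n):
        d=np.array(tgt,float)-p;L=np.linalg.norm(d)
        if L>maxs:d*=maxs/L
        dh=np.clip(thead-h,-maxt,maxt)
        a=np.radians(h);x=np.array([np.cos(a),np.sin(a),0]);y=np.array([np.sin(a),-np.cos(a),0]);z=np.array([0,0,-1.])
        s=[round(float(v),3) for v in (d@x/100,d@y/100,d@z/100)];tw=round(float(-dh/90),4)
        rows.append((s,tw)); p=p+100*(s[0]*x+s[1]*y+s[2]*z);h-=90*tw
    return rows,p,h
def show(r):
    rows,p,h=r
    for s,t in rows: print(s,t)
    print("end",p.round(1),round(h,2))
E
python3 - <<'E'
from h import *
w=load("wrist0"); R=np.array(w["R"]);c=-R.T@np.array(w["t"]);
tp=np.array([180.75,597.66,230.2]);T=np.array([[.28958,.957155,0],[.957153,-.28958,0],[0,0,-1]])
print(c,T.T@(c-tp)); print(T.T@R.T)
show(plan([181,598.2,231.3],73.2,[480,60,260],4.9,15))
E
```

```text
[106.97824287 620.04485129 373.64747851] [ 6.29021369e-02 -7.70932114e+01 -1.43447479e+02]
[[ 9.99999128e-01  1.43080762e-04  4.05871981e-04]
 [-2.58731900e-04  9.53012139e-01  3.02935747e-01]
 [-3.43456525e-04 -3.02935480e-01  9.53011006e-01]]
[-0.341, 0.351, -0.023] 0.0944
[-0.285, 0.398, -0.023] 0.0944
[-0.223, 0.436, -0.023] 0.0944
[-0.157, 0.464, -0.023] 0.0944
[-0.086, 0.482, -0.023] 0.0944
[-0.014, 0.489, -0.023] 0.0944
[0.058, 0.486, -0.023] 0.0944
[0.129, 0.472, -0.023] 0.0944
[0.198, 0.448, -0.022] 0.0037
[0.2, 0.447, -0.023] -0.0
[0.2, 0.447, -0.023] -0.0
[0.2, 0.447, -0.022] -0.0
[0.116, 0.257, -0.013] -0.0
[-0.0, -0.0, 0.0] -0.0
[-0.0, -0.0, 0.0] -0.0
end [480.  60. 260.] 4.9
```

```bash
python3 - <<'E'
from h import *
show(plan([181,598.2,231.3],73.2,[480,-17,260],4.9,15))
E
```

```text
[-0.36, 0.332, -0.021] 0.0944
[-0.307, 0.382, -0.021] 0.0944
[-0.247, 0.423, -0.02] 0.0944
[-0.182, 0.455, -0.021] 0.0944
[-0.113, 0.476, -0.02] 0.0944
[-0.041, 0.488, -0.021] 0.0944
[0.032, 0.489, -0.02] 0.0944
[0.103, 0.479, -0.021] 0.0944
[0.173, 0.458, -0.02] 0.0037
[0.176, 0.457, -0.021] -0.0
[0.176, 0.457, -0.02] -0.0
[0.176, 0.457, -0.021] -0.0
[0.176, 0.457, -0.02] -0.0
[0.169, 0.442, -0.02] -0.0
[0.0, -0.0, 0.0] -0.0
end [480. -17. 260.] 4.9
```

>>> {"name": "carry_out", "arguments": {"increments": [{"gripper":-1,"delta_pos":[-0.36,0.332,-0.021],"twist":0.0944},{"gripper":-1,"delta_pos":[-0.307,0.382,-0.021],"twist":0.0944},{"gripper":-1,"delta_pos":[-0.247,0.423,-0.02],"twist":0.0944},{"gripper":-1,"delta_pos":[-0.182,0.455,-0.021],"twist":0.0944},{"gripper":-1,"delta_pos":[-0.113,0.476,-0.02],"twist":0.0944}]}}

```text
t: 2.3
ee_pos: [288.3, 376.2, 241.8]
ee_rot: [[0.863, 0.506, 0.001], [0.506, -0.863, 0.0], [0.001, 0.0, -1.0]]
contact_force: [1.9, 0.1, 0.5]
grip_width: 85.3
```

>>> {"name": "carry_out", "arguments": {"increments": [{"gripper":-1,"delta_pos":[-0.041,0.488,-0.021],"twist":0.0944},{"gripper":-1,"delta_pos":[0.032,0.489,-0.02],"twist":0.0944},{"gripper":-1,"delta_pos":[0.103,0.479,-0.021],"twist":0.0944},{"gripper":-1,"delta_pos":[0.173,0.458,-0.02],"twist":0.0037},{"gripper":-1,"delta_pos":[0.176,0.457,-0.021],"twist":0}]}}

```text
t: 2.8
ee_pos: [395.3, 155.7, 252.4]
ee_rot: [[0.996, 0.085, 0.001], [0.085, -0.996, 0.0], [0.001, -0.0, -1.0]]
contact_force: [0.1, 0.5, 0.1]
grip_width: 85.3
```

>>> {"name": "carry_out", "arguments": {"increments": [{"gripper":-1,"delta_pos":[0.176,0.457,-0.02],"twist":0},{"gripper":-1,"delta_pos":[0.176,0.457,-0.021],"twist":0},{"gripper":-1,"delta_pos":[0.176,0.457,-0.02],"twist":0},{"gripper":-1,"delta_pos":[0.169,0.442,-0.02],"twist":0},{"gripper":-1,"delta_pos":[0,0,0],"twist":0}]}}

```text
t: 3.3
ee_pos: [481.3, -22.1, 260.4]
ee_rot: [[0.997, 0.079, 0.001], [0.079, -0.997, -0.002], [0.001, 0.002, -1.0]]
contact_force: [0.0, 0.1, -0.5]
grip_width: 85.7
```

```bash
python3 - <<'E'
from rig import robot
import pickle,cv2
p=robot.camera("wrist"); cv2.imwrite("pics/wrist1.png",p["frame"]);pickle.dump(p,open("pics/wrist1.pkl","wb"))
s=robot.get_state();print(s["t"],s["ee_pos"],s["ee_rot"])
E
```

```text
3.35 [480.22432056 -19.59793217 260.03288264] [[ 9.96785956e-01  8.01108652e-02 -8.67516981e-05]
 [ 8.01108490e-02 -9.96785945e-01 -1.76162460e-04]
 [-1.00585400e-04  1.68646514e-04 -9.99999981e-01]]
```

View pics/wrist1.png

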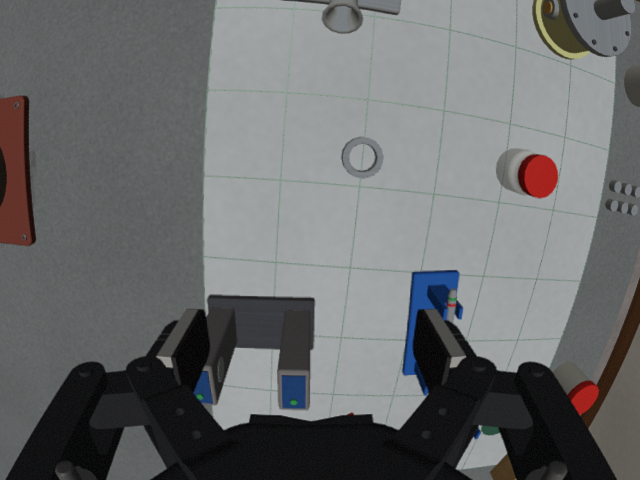

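```bash
python3 - <<'E'
from h import *
w=load("wrist1");top=load("top0");sc=load("scene0")
cv2.imwrite("pics/c_w1_tube.png",cv2.resize(w["frame"][0:60,290:400],None,fx=7,fy=7,interpolation=cv2.INTER_CUBIC))
cv2.imwrite("pics/c_w1_read.png",cv2.resize(w["frame"][280:430,180:330],None,fx=4,fy=4,interpolation=cv2.INTER_CUBIC))
print(atz(w,343,17,115,True),atz(top,60+590/6,235+287/6,115),atz(sc,475+98/6,225+118/6,115))
rays=[ray(w,343,17,True),ray(top,60+590/6,235+287/6),ray(sc,475+98/6,225+118/6)]
print(tri(rays))
E
```

```text
[492.94596427 146.51664434 115.        ] [492.16666774 140.02001338 115.        ] [492.78156497 148.45642027 115.        ]
[492.26507763 145.44408771 113.33663169]
```

View pics/c_w1_tube.png

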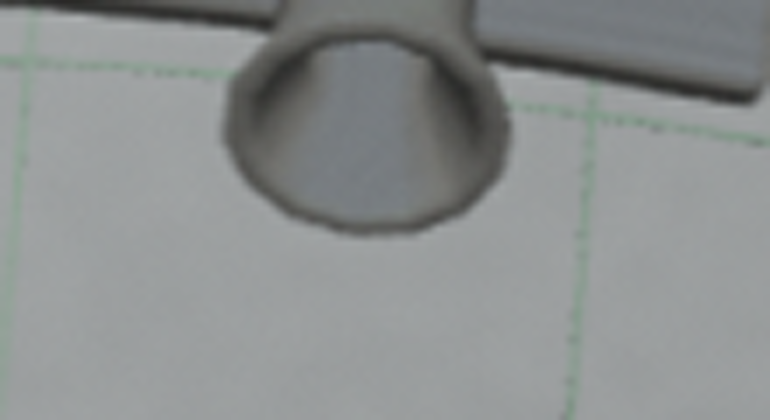

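View pics/c_w1_read.png

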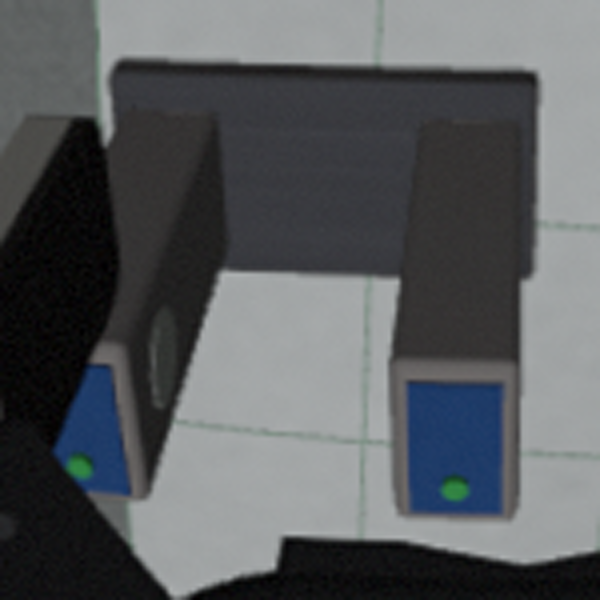

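View pics/c_top_read.png

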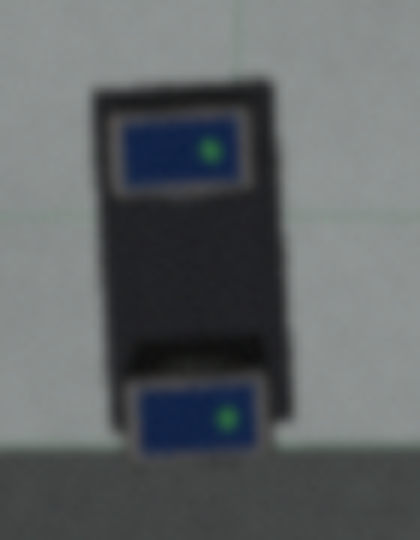

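```bash
python3 - <<'E'
from h import *
from scipy.optimize import least_squares
w=load("wrist1");top=load("top0");sc=load("scene0")
def rim(c,yaw,r=16.5,el=35,n=72):
    a=np.radians(yaw);e=np.radians(el)
    nx=np.array([np.cos(a)*np.cos(e),np.sin(a)*np.cos(e),np.sin(e)])
    s=np.array([-np.sin(a),np.cos(a),0]);u=np.cross(nx,s)
    th=np.linspace(0,2*np.pi,n)
    return [np.array(c)+r*(np.cos(t)*s+np.sin(t)*u) for t in th]
def ext(p,pts,f=False):
    q=np.array([proj(p,x,f) for x in pts]);return np.r_[q.min(0),q.max(0)]
for y in (140,143,146):
    P=rim([492.5,y,115],-92)
    print(y,"w",ext(w,P,True).round(1),"top",ext(top,P).round(1),"sc",ext(sc,P).round(1))
print("meas w",290+225/7,33/7,290+512/7,236/7,"top x max",60+613/6,"rows",235+240/6,235+330/6,"sc",475+68/6,225+82/6,475+133/6,225+155/6)
lid=atz(top,60+257/6,235+277/6,113);print(lid)
# scene lid centre
print(atz(sc,475+437/6,225+200/6,113))
E
```

```text
140 w [320.2   8.  363.5  40.1] top [151.7 274.7 164.9 290.7] sc [481.7 237.7 492.9 250.1]
143 w [320.5   4.4 363.7  36.6] top [150.2 274.7 163.4 290.7] sc [483.1 237.9 494.4 250.4]
146 w [320.8   0.8 364.   33.2] top [148.7 274.7 162.  290.7] sc [484.5 238.2 495.8 250.6]
meas w 322.14285714285717 4.714285714285714 363.1428571428571 33.714285714285715 top x max 162.16666666666669 rows 275.0 290.0 sc 486.3333333333333 238.66666666666666 497.1666666666667 250.83333333333334
[495.79270711 255.69345133 113.        ]
[505.08016807 262.59171509 113.        ]
```

```bash
python3 - <<'E'
from h import *
top=load("top0")
a=atz(top,280+183/6,265+151/6,135);b=atz(top,280+200/6,265+418/6,135);print("pillars",a,b,(a+b)/2,np.linalg.norm(a-b))
for u,v in [(95,90),(272,80),(112,430),(292,415)]: print(atz(top,280+u/6,265+v/6,14))
f=lambda u,v,z:atz(top,250+u/7,180+v/7,z)
print("rod tail",f(611,200,65),"collar",f(392,225,65),"tip",f(162,248,65))
show(plan([480,-17,260],4.9,[643,-130,225],4.9,5))
E
```

```text
pillars [ 477.27397939 -175.21039591  135.        ] [ 387.6638647  -180.82802897  135.        ] [ 432.46892204 -178.01921244  135.        ] 89.78602595436163
[ 494.88845351 -140.58138301   14.        ]
[ 498.52460754 -207.58926056   14.        ]
[ 367.34284631 -147.02290629   14.        ]
[ 372.77490634 -214.75965145   14.        ]
rod tail [ 651.83193675 -233.25979563   65.        ] collar [ 644.09695128 -164.7960999    65.        ] tip [637.00373468 -92.97484198  65.        ]
[0.372, 0.308, 0.085] -0.0
[0.372, 0.308, 0.085] -0.0
[0.372, 0.308, 0.085] -0.0
[0.371, 0.308, 0.086] -0.0
[0.041, 0.033, 0.009] -0.0
end [ 643. -130.  225.] 4.9
```

>>> {"name": "carry_out", "arguments": {"increments": [{"gripper":-1,"delta_pos":[0.372,0.308,0.085],"twist":0},{"gripper":-1,"delta_pos":[0.372,0.308,0.085],"twist":0},{"gripper":-1,"delta_pos":[0.372,0.308,0.085],"twist":0},{"gripper":-1,"delta_pos":[0.371,0.308,0.086],"twist":0},{"gripper":-1,"delta_pos":[0.041,0.033,0.009],"twist":0}]}}

```text
t: 3.85
ee_pos: [643.9, -131.3, 220.2]
ee_rot: [[0.996, 0.084, -0.005], [0.084, -0.996, 0.001], [-0.005, -0.002, -1.0]]
contact_force: [-0.9, 1.3, -0.1]
grip_width: 85.3
```

```bash
python3 - <<'E'
from rig import robot
import pickle,cv2
p=robot.camera("wrist"); cv2.imwrite("pics/wrist2.png",p["frame"]);pickle.dump(p,open("pics/wrist2.pkl","wb"))
s=robot.get_state();print(s["t"],s["ee_pos"],s["ee_rot"])
E
```

```text
3.9 [ 643.12487136 -130.26752619  221.39831126] [[ 0.99641986  0.08441533 -0.00463744]
 [ 0.08442388 -0.99642851  0.00168014]
 [-0.00447905 -0.00206564 -0.99998784]]
```

View pics/wrist2.png

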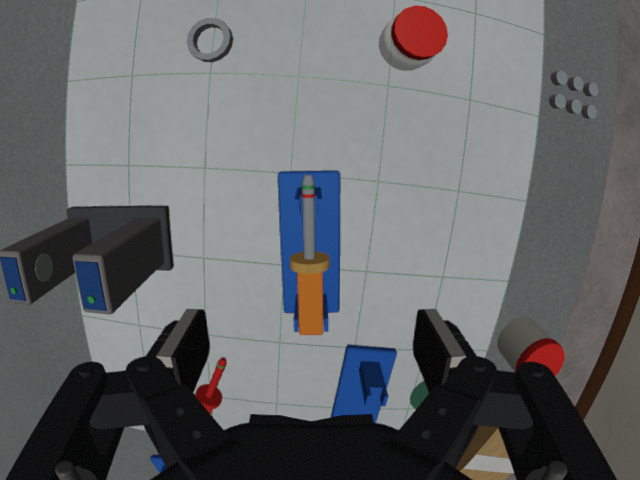

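```bash
python3 - <<'E'
from h import *
w=load("wrist2")
cv2.imwrite("pics/c_w2_rod.png",cv2.resize(w["frame"][165:345,265:355],None,fx=3.3,fy=3.3,interpolation=cv2.INTER_CUBIC))
for n,u,v,z in [("tip",308,177,65),("collar top",309.5,256,82),("handle front top",310,271,73),("tail top",311,333,73),("tailL",300,333,73),("tailR",323,333,73),("headL",298,271,73),("headR",323,271,73)]:
    print(n,atz(w,u,v,z,True).round(1))
# reader pillar top corners z=135
for u,v in [(76,262),(103,253),(117,300),(87,312),(1,256),(20,251),(29,293)]:
    print(atz(w,u,v,135,True).round(1))
for u,v in [(67,207),(168,206),(172,264)]: print("base",atz(w,u,v,14,True).round(1))
E
```

```text
tip [637.8 -92.4  65. ]
collar top [ 644.3 -153.2   82. ]
handle front top [ 646.  -169.6   73. ]
tail top [ 651.9 -229.8   73. ]
tailL [ 642.  -230.7   73. ]
tailR [ 662.7 -228.9   73. ]
headL [ 636.  -170.4   73. ]
headR [ 656.8 -168.6   73. ]
[ 466.5 -156.   135. ]
[ 493.3 -146.2  135. ]
[ 501.1 -183.1  135. ]
[ 469.9 -198.5  135. ]
[ 377.2 -160.2  135. ]
[ 404.4 -153.   135. ]
[ 406.3 -191.   135. ]
base [ 369.9 -144.5   14. ]
base [ 499.4 -136.8   14. ]
base [ 502.1 -199.    14. ]
```

View pics/c_w2_rod.png

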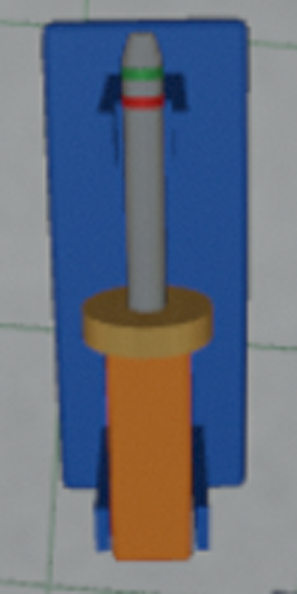

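```bash
python3 - <<'E'
from h import *
r=plan([643,-130,225],4.9,[648.3,-194,170],5.9,2);show(r)
show(plan(r[1],r[2],[648.3,-194,46],5.9,4,42))
E
```

```text
[-0.001, 0.372, 0.319] -0.0111
[-0.006, 0.27, 0.231] -0.0
end [ 648.3 -194.   170. ] 5.9
[0.0, 0.0, 0.42] -0.0
[0.0, 0.0, 0.42] -0.0
[0.0, 0.0, 0.4] -0.0
[0.0, 0.0, 0.0] -0.0
end [ 648.3 -194.    46. ] 5.9
```

>>> {"name": "carry_out", "arguments": {"increments": [{"gripper":-1,"delta_pos":[-0.001,0.372,0.319],"twist":-0.0111},{"gripper":-1,"delta_pos":[-0.006,0.27,0.231],"twist":0},{"gripper":-1,"delta_pos":[0,0,0.42],"twist":0},{"gripper":-1,"delta_pos":[0,0,0.42],"twist":0},{"gripper":-1,"delta_pos":[0,0,0.4],"twist":0}]}}

```text
t: 4.4
ee_pos: [647.5, -192.4, 46.0]
ee_rot: [[0.995, 0.103, 0.001], [0.103, -0.995, 0.0], [0.001, -0.0, -1.0]]
contact_force: [1.0, -0.4, 0.1]
grip_width: 85.4
```

```bash
python3 - <<'E'
from rig import robot
import pickle,cv2
p=robot.camera("wrist"); cv2.imwrite("pics/wrist3.png",p["frame"]);pickle.dump(p,open("pics/wrist3.pkl","wb"))
s=robot.get_state();print(s["t"],s["ee_pos"],s["ee_rot"],s["contact_force"])
E
```

```text
4.45 [ 642.5875976  -190.25585285   37.55327104] [[ 0.99460329  0.10329808 -0.0096853 ]
 [ 0.10334666 -0.9946345   0.00465579]
 [-0.0091524  -0.00563161 -0.99994226]] [-5.0392209   1.61958367 -4.55849454]
```

View pics/wrist3.png

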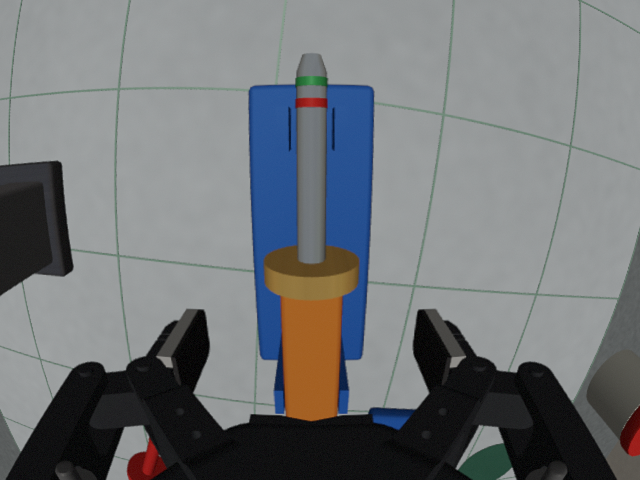

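>>> {"name": "carry_out", "arguments": {"force": 30, "increments": [{"gripper":-1,"delta_pos":[0,0,0],"twist":0},{"gripper":-1,"delta_pos":[0,0,0],"twist":0},{"gripper":1,"delta_pos":[0,0,0],"twist":0},{"gripper":1,"delta_pos":[0,0,0],"twist":0},{"gripper":1,"delta_pos":[0,0,0],"twist":0}]}}

```text
t: 4.95
ee_pos: [648.9, -194.6, 48.1]
ee_rot: [[0.995, 0.102, 0.003], [0.102, -0.995, -0.001], [0.003, 0.001, -1.0]]
contact_force: [0.0, 0.6, 1.0]
grip_width: 44.0
```

>>> {"name": "carry_out", "arguments": {"increments": [{"gripper":1,"delta_pos":[0,0,0],"twist":0},{"gripper":1,"delta_pos":[0,0,0],"twist":0},{"gripper":1,"delta_pos":[0,0,0],"twist":0},{"gripper":1,"delta_pos":[0,0,0],"twist":0},{"gripper":1,"delta_pos":[0,0,0],"twist":0}]}}

```text
t: 5.45
ee_pos: [648.2, -194.5, 46.8]
ee_rot: [[0.995, 0.102, 0.001], [0.102, -0.995, -0.0], [0.001, 0.0, -1.0]]
contact_force: [-0.4, 0.8, 4.3]
grip_width: 21.8
```

>>> {"name": "carry_out", "arguments": {"increments": [{"gripper":1,"delta_pos":[0,0,-0.15],"twist":0},{"gripper":1,"delta_pos":[0,0,-0.3],"twist":0},{"gripper":1,"delta_pos":[0,-0.4,0],"twist":0},{"gripper":1,"delta_pos":[0,-0.4,0],"twist":0},{"gripper":1,"delta_pos":[0,-0.34,0],"twist":0}]}}

```text
t: 5.95
ee_pos: [635.5, -79.4, 91.4]
ee_rot: [[0.995, 0.102, -0.001], [0.102, -0.995, 0.0], [-0.001, -0.0, -1.0]]
contact_force: [-0.0, -0.8, -1.7]
grip_width: 21.2
```

>>> {"name": "carry_out", "arguments": {"increments": [{"gripper":1,"delta_pos":[0,0,0],"twist":0},{"gripper":1,"delta_pos":[0,0,0],"twist":0},{"gripper":1,"delta_pos":[0,0,0],"twist":0},{"gripper":1,"delta_pos":[0,0,0],"twist":0},{"gripper":1,"delta_pos":[0,0,0],"twist":0}]}}

```text
t: 6.45
ee_pos: [636.2, -82.0, 91.0]
ee_rot: [[0.995, 0.101, -0.0], [0.101, -0.995, -0.0], [-0.0, 0.0, -1.0]]
contact_force: [-0.3, -1.7, -2.1]
grip_width: 21.5
```

```bash
cat > snap.py <<'E'
import sys
from rig import robot
import pickle,cv2
tag=sys.argv[1]
for n in sys.argv[2:]:
    p=robot.camera(n); cv2.imwrite(f"pics/{n}{tag}.png",p["frame"]);pickle.dump(p,open(f"pics/{n}{tag}.pkl","wb"))
s=robot.get_state();print(s["t"],s["ee_pos"].round(2),s["ee_rot"].round(3).tolist(),s["contact_force"].round(2),s["torque"].round(3),s["grip_width"])
E
python3 snap.py 4 wrist scene
python3 -c "
from h import *
s=load('scene4');cv2.imwrite('pics/c_sc4.png',cv2.resize(s['frame'][150:350,250:450],None,fx=4,fy=4,interpolation=cv2.INTER_CUBIC)[:600])"
```

```text
6.55 [636.13 -81.64  90.9 ] [[0.995, 0.101, -0.0], [0.101, -0.995, 0.0], [-0.0, -0.0, -1.0]] [-0.02  0.09 -2.06] [-0.017 -0.01   0.009] 21.23146484107305
```

View pics/wrist4.png

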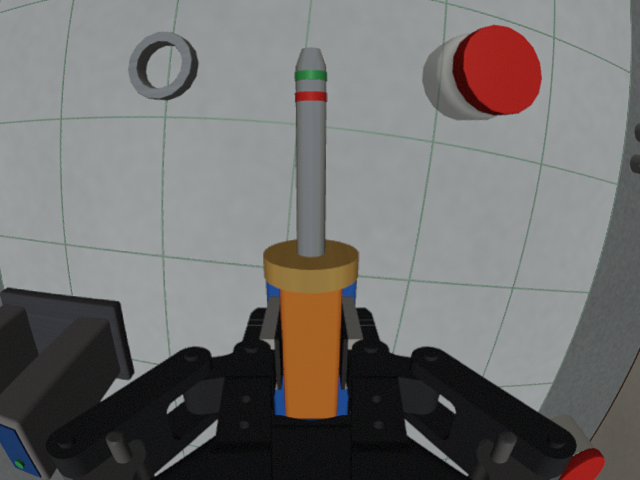

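View pics/c_sc4.png

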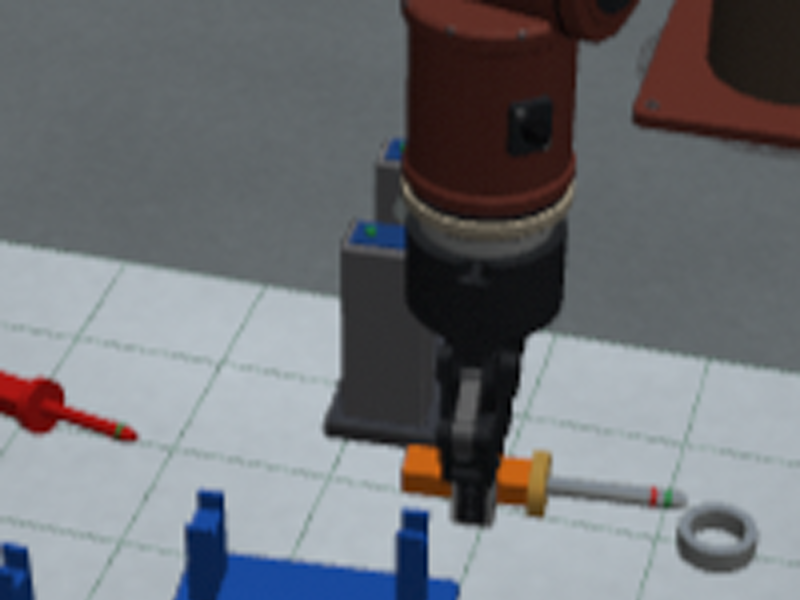

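>>> {"name": "carry_out", "arguments": {"increments": [{"gripper":1,"delta_pos":[0,0,0.1],"twist":0},{"gripper":1,"delta_pos":[0,0,0.1],"twist":0},{"gripper":1,"delta_pos":[0,0,0.05],"twist":0},{"gripper":1,"delta_pos":[0,0,0],"twist":0},{"gripper":1,"delta_pos":[0,0,0],"twist":0}]}}

```text
t: 7.05
ee_pos: [636.0, -80.8, 65.6]
ee_rot: [[0.995, 0.102, -0.001], [0.102, -0.995, 0.0], [-0.001, -0.0, -1.0]]
contact_force: [0.3, -0.5, -1.4]
grip_width: 21.5
```

>>> {"name": "carry_out", "arguments": {"increments": [{"gripper":1,"delta_pos":[0,0,0.03],"twist":0},{"gripper":1,"delta_pos":[0,0,0.02],"twist":0},{"gripper":1,"delta_pos":[0,0,0.02],"twist":0},{"gripper":1,"delta_pos":[0,0,0],"twist":0},{"gripper":1,"delta_pos":[0,0,0],"twist":0}]}}

```text
t: 7.55
ee_pos: [636.9, -80.6, 60.9]
ee_rot: [[0.995, 0.102, 0.002], [0.102, -0.995, 0.0], [0.002, 0.0, -1.0]]
contact_force: [-3.3, 2.9, 7.9]
grip_width: 21.4
```

```bash
python3 snap.py 5 wrist scene
python3 -c "
from h import *
s=load('scene5');cv2.imwrite('pics/c_sc5.png',cv2.resize(s['frame'][230:330,280:440],None,fx=5,fy=5,interpolation=cv2.INTER_CUBIC))"
```

```text
7.65 [636.92 -80.57  60.91] [[0.995, 0.102, 0.002], [0.102, -0.995, 0.0], [0.002, 0.0, -1.0]] [-4.11  2.19  7.17] [ 0.139  0.52  -0.152] 21.733342267722907
```

View pics/c_sc5.png

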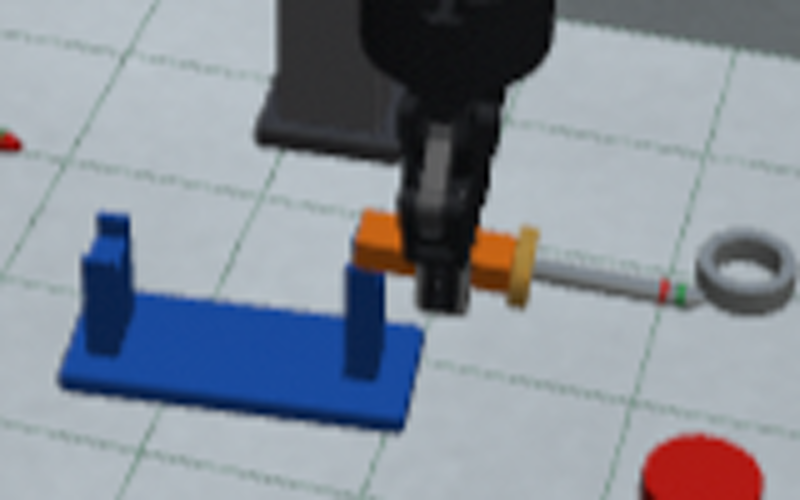

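>>> {"name": "carry_out", "arguments": {"increments": [{"gripper":1,"delta_pos":[0,0,0.02],"twist":0},{"gripper":1,"delta_pos":[0,0,0.02],"twist":0},{"gripper":1,"delta_pos":[0,0,0.02],"twist":0},{"gripper":1,"delta_pos":[0,0,0],"twist":0},{"gripper":1,"delta_pos":[0,0,0],"twist":0}]}}

```text
t: 8.15
ee_pos: [637.1, -80.4, 55.2]
ee_rot: [[0.995, 0.102, 0.002], [0.102, -0.995, 0.0], [0.002, 0.0, -1.0]]
contact_force: [-3.2, 3.6, 8.8]
grip_width: 21.5
```

```bash
python3 snap.py 6 wrist scene
python3 -c "
from h import *
s=load('scene6');cv2.imwrite('pics/c_sc6.png',cv2.resize(s['frame'][230:330,280:440],None,fx=5,fy=5,interpolation=cv2.INTER_CUBIC))"
```

```text
8.25 [637.03 -80.33  55.13] [[0.995, 0.102, 0.002], [0.102, -0.995, 0.0], [0.002, -0.0, -1.0]] [-4.    3.55  9.09] [ 0.229  0.576 -0.105] 21.634964644683635
```

View pics/c_sc6.png

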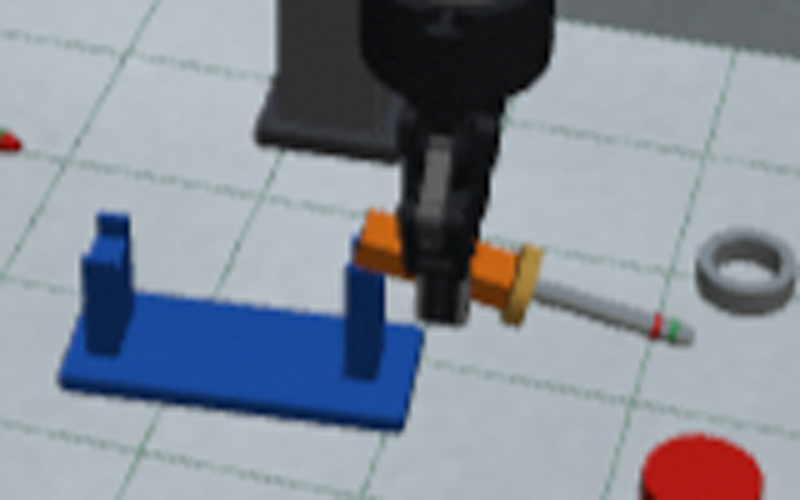

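View pics/wrist6.png

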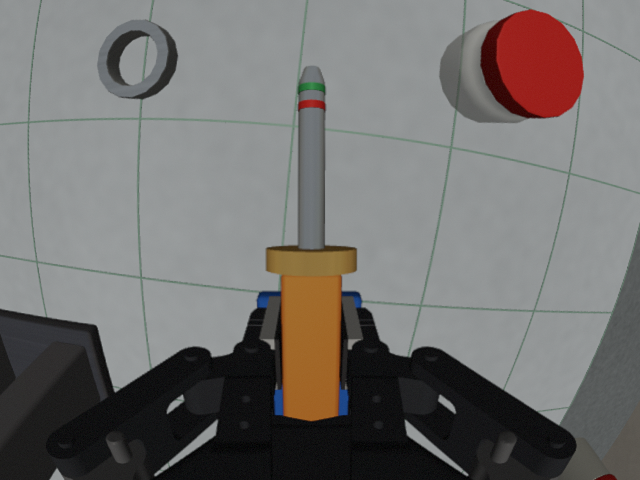

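```bash
cat >> h.py <<'E'
def pitch_wrist(p,ee,rot,tipuv,L=103,slip=0):
    """tip-down pitch deg from tip pixel row; grasp centre = ee - 19 z_tool; rod along -y_tool"""
    ee=np.array(ee);rot=np.array(rot);g=ee-19*rot[:,2];f=-rot[:,1]
    best=min(np.arange(-20,60,.1),key=lambda a:abs(proj(p,g+L*(np.cos(np.radians(a))*f+np.sin(np.radians(a))*rot[:,2]),True)[1]-tipuv[1]))
    a=np.radians(best);return best,proj(p,g+L*(np.cos(a)*f+np.sin(a)*rot[:,2]),True),g+L*(np.cos(a)*f+np.sin(a)*rot[:,2])
E
python3 -c "
from h import *
print(pitch_wrist(load('wrist4'),[636.13,-81.64,90.9],[[0.995, 0.101, -0.0], [0.101, -0.995, 0.0], [-0.0, -0.0, -1.0]],(311,48)))
print(pitch_wrist(load('wrist6'),[637.03,-80.33,55.13],[[0.995, 0.102, 0.002], [0.102, -0.995, 0.0], [0.002, -0.0, -1.0]],(311,67)))
"
```

```text
(np.float64(-3.2999999999997627), array([310.35588204,  47.96747966]), array([625.74425008,  20.67506108, 115.82909478]))
(np.float64(10.800000000000438), array([310.53253973,  67.05170661]), array([626.71069069,  20.33970889,  54.8297246 ]))
```

>>> {"name": "carry_out", "arguments": {"increments": [{"gripper":1,"delta_pos":[0,0,0.03],"twist":0},{"gripper":1,"delta_pos":[0,0,0.03],"twist":0},{"gripper":1,"delta_pos":[0,0,0.03],"twist":0},{"gripper":1,"delta_pos":[0,0,0.01],"twist":0},{"gripper":1,"delta_pos":[0,0,0],"twist":0}]}}

```text
t: 8.75
ee_pos: [637.4, -81.1, 45.8]
ee_rot: [[0.995, 0.102, 0.003], [0.102, -0.995, -0.001], [0.003, 0.001, -1.0]]
contact_force: [-5.2, 1.7, 11.5]
grip_width: 21.3
```

```bash
python3 snap.py 7 wrist scene
python3 -c "
from h import *
s=load('scene7');cv2.imwrite('pics/c_sc7.png',cv2.resize(s['frame'][230:330,280:440],None,fx=5,fy=5,interpolation=cv2.INTER_CUBIC))"
```

```text
8.85 [637.44 -81.09  45.75] [[0.995, 0.102, 0.003], [0.102, -0.995, -0.001], [0.003, 0.001, -1.0]] [-3.75  0.86 12.41] [-0.133  0.612 -0.111] 21.51482859319868
```

View pics/c_sc7.png

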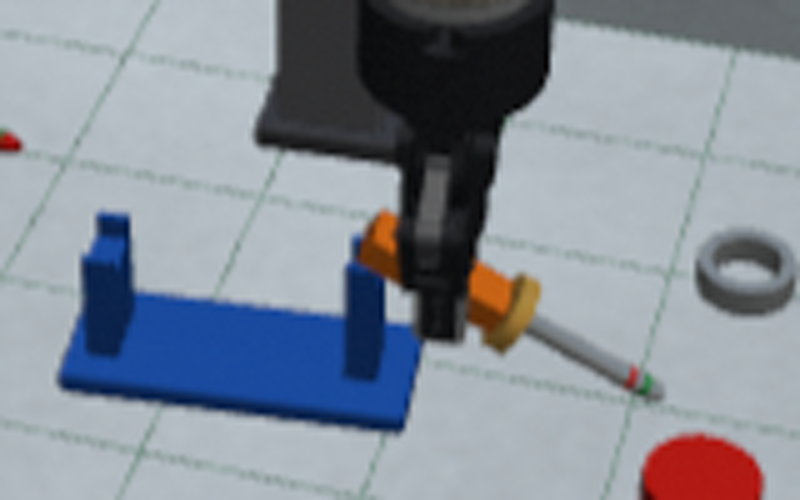

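View pics/wrist7.png

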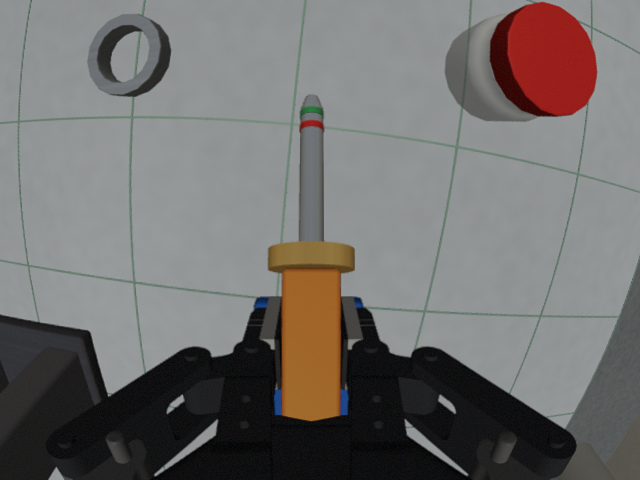

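```bash
python3 -c "
from h import *
R=[[0.995, 0.102, 0.003], [0.102, -0.995, -0.001], [0.003, 0.001, -1.0]]
for L in (103,105): print(pitch_wrist(load('wrist7'),[637.44,-81.09,45.75],R,(311,95.5),L))
"
```

```text
(np.float64(26.100000000000655), array([310.6338461 ,  95.51476807]), array([628.08426349,  10.91804237,  19.34376866]))
(np.float64(27.80000000000068), array([310.63776788,  95.42108508]), array([628.05604955,  11.29662679,  15.68652176]))
```

>>> {"name": "carry_out", "arguments": {"increments": [{"gripper":1,"delta_pos":[0,0,0.03],"twist":0},{"gripper":1,"delta_pos":[0,0,0],"twist":0},{"gripper":1,"delta_pos":[0,0,-0.2],"twist":0},{"gripper":1,"delta_pos":[0,0,-0.5],"twist":0},{"gripper":1,"delta_pos":[0,0,-0.5],"twist":0}]}}

```text
t: 9.35
ee_pos: [634.9, -80.5, 159.8]
ee_rot: [[0.995, 0.102, -0.003], [0.102, -0.995, 0.001], [-0.003, -0.001, -1.0]]
contact_force: [0.8, -0.4, -1.7]
grip_width: 21.7
```

>>> {"name": "carry_out", "arguments": {"increments": [{"gripper":1,"delta_pos":[0,0,-0.2],"twist":0},{"gripper":1,"delta_pos":[0,0,0],"twist":0},{"gripper":1,"delta_pos":[0,0,0],"twist":0},{"gripper":1,"delta_pos":[0,0,0],"twist":0},{"gripper":1,"delta_pos":[0,0,0],"twist":0}]}}

```text
t: 9.85
ee_pos: [634.7, -80.5, 177.1]
ee_rot: [[0.995, 0.102, -0.004], [0.102, -0.995, 0.001], [-0.004, -0.002, -1.0]]
contact_force: [0.1, -0.6, -2.0]
grip_width: 21.7
```

```bash
python3 snap.py 8 wrist scene
```

```text
9.95 [635.21 -80.66 177.96] [[0.995, 0.102, -0.003], [0.102, -0.995, 0.001], [-0.003, -0.001, -1.0]] [-0.05 -0.09 -1.94] [-0.003 -0.023  0.005] 21.811131144019306
```

View pics/wrist8.png

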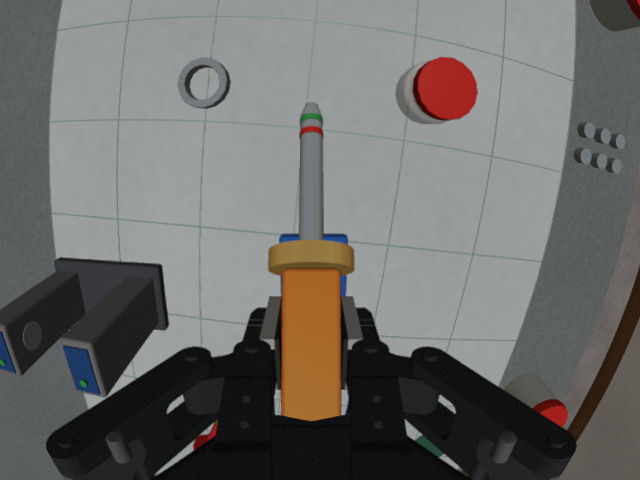

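View pics/scene8.png

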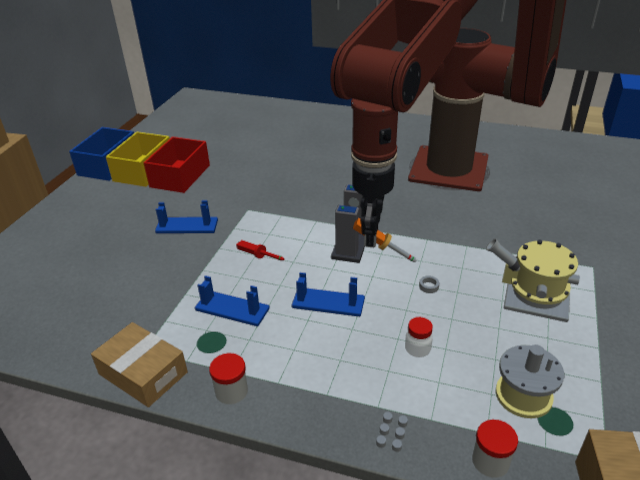

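```bash
python3 -c "
from h import *
R=np.array([[0.995, 0.102, -0.003], [0.102, -0.995, 0.001], [-0.003, -0.001, -1.0]])
for L in (103,105): print(pitch_wrist(load('wrist8'),[635.21,-80.66,177.96],R,(311,103.5),L))
show(plan([636.6,-80.6,180],5.9,[487,39.5,172],-3,5,48))
"
```

```text
(np.float64(29.800000000000708), array([311.77324707, 103.6011922 ]), array([625.99669119,   8.30513081, 145.86106186]))
(np.float64(31.30000000000073), array([311.76228619, 103.3950325 ]), array([625.95209741,   8.64513578, 142.50021143]))
[-0.341, -0.337, 0.02] 0.0944
[-0.387, -0.283, 0.02] 0.0045
[-0.389, -0.28, 0.02] -0.0
[-0.389, -0.28, 0.02] -0.0
[-0.001, -0.001, 0.0] -0.0
end [487.   39.5 172. ] -3.0
```

>>> {"name": "carry_out", "arguments": {"increments": [{"gripper":1,"delta_pos":[-0.341,-0.337,0.02],"twist":0.0944},{"gripper":1,"delta_pos":[-0.387,-0.283,0.02],"twist":0.0045},{"gripper":1,"delta_pos":[-0.389,-0.28,0.02],"twist":0},{"gripper":1,"delta_pos":[-0.389,-0.28,0.02],"twist":0},{"gripper":1,"delta_pos":[0,0,0],"twist":0}]}}

```text
t: 10.45
ee_pos: [480.9, 42.4, 169.3]
ee_rot: [[0.999, -0.05, -0.007], [-0.05, -0.999, 0.002], [-0.007, -0.001, -1.0]]
contact_force: [0.7, -0.6, -2.2]
grip_width: 21.5
```

>>> {"name": "carry_out", "arguments": {"increments": [{"gripper":1,"delta_pos":[0,0,0],"twist":0},{"gripper":1,"delta_pos":[0,0,0],"twist":0},{"gripper":1,"delta_pos":[0,0,0],"twist":0},{"gripper":1,"delta_pos":[0,0,0],"twist":0},{"gripper":1,"delta_pos":[0,0,0],"twist":0}]}}

```text
t: 10.95
ee_pos: [487.2, 38.7, 172.0]
ee_rot: [[0.999, -0.054, -0.0], [-0.054, -0.999, -0.0], [-0.0, 0.0, -1.0]]
contact_force: [0.8, 1.5, -1.6]
grip_width: 21.5
```

```bash
python3 snap.py 9 wrist scene top
python3 -c "
from h import *
s=load('scene9');a=cv2.resize(s['frame'][200:300,420:550],None,fx=6,fy=6,interpolation=cv2.INTER_CUBIC);cv2.imwrite('pics/c_sc9.png',a)
s=load('top9');a=cv2.resize(s['frame'][240:330,80:220],None,fx=5,fy=5,interpolation=cv2.INTER_CUBIC);cv2.imwrite('pics/c_top9.png',a)
"
```

```text
11.1 [486.86  39.03 171.88] [[0.999, -0.053, -0.0], [-0.053, -0.999, 0.0], [-0.0, -0.0, -1.0]] [-0.23 -0.24 -1.29] [-0.012  0.029  0.008] 21.516261736294112
```

View pics/wrist9.png

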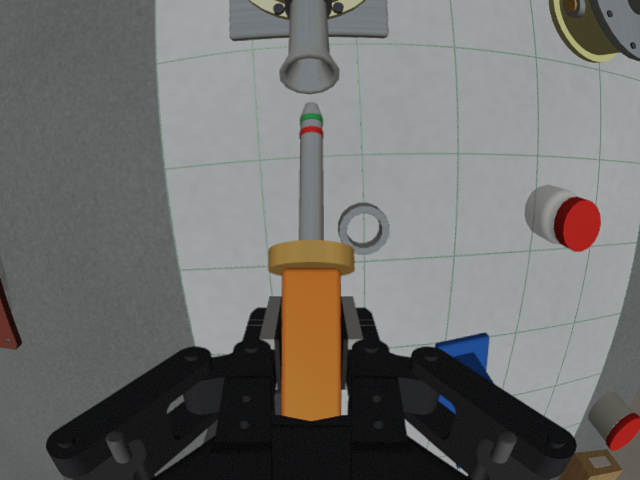

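View pics/c_sc9.png

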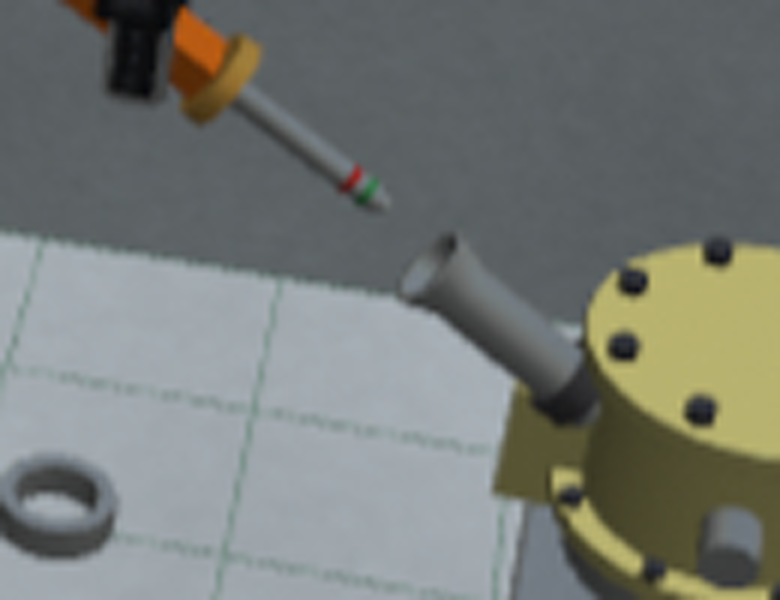

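View pics/c_top9.png

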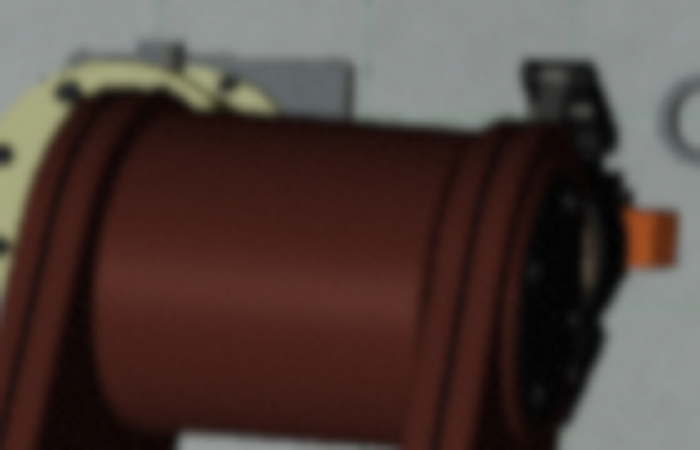

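```bash
python3 - <<'E'
from h import *
from scipy.optimize import least_squares
w=load("wrist9");sc=load("scene9")
cv2.imwrite("pics/c_w9.png",cv2.resize(w["frame"][0:130,250:370],None,fx=5,fy=4.6,interpolation=cv2.INTER_CUBIC))
def rim(c,yaw,r=16.5,el=35,n=72):
    a=np.radians(yaw);e=np.radians(el)
    nx=np.array([np.cos(a)*np.cos(e),np.sin(a)*np.cos(e),np.sin(e)])
    s=np.array([-np.sin(a),np.cos(a),0]);u=np.cross(nx,s)
    return [np.array(c)+r*(np.cos(t)*s+np.sin(t)*u) for t in np.linspace(0,2*np.pi,n)]
def ext(p,pts,f=False):
    q=np.array([proj(p,x,f) for x in pts]);return np.r_[q.min(0),q.max(0)]
for y in (142,145,148): print(y,ext(w,rim([492.5,y,115],-93),True).round(1),ext(sc,rim([492.5,y,115],-93)).round(1))
f=-np.array([-.053,-.999,0]);f/=np.linalg.norm(f)
for L in (103,105):print(pitch_wrist(w,[486.86,39.03,171.88],[[0.999, -0.053, 0], [-0.053, -0.999, 0.0], [0,0,-1.0]],(311,103),L))
# scene tip
for L,a in ((104,31),(104,33),(104,29)):
    g=np.array([486.86,39.03,190.9]);T=g+L*(np.cos(np.radians(a))*f+np.array([0,0,-np.sin(np.radians(a))]));print(T,proj(sc,T),proj(w,T,True))
print("meas sc tip",420+388/6,200+205/6)
E
```

```text
142 [278.4  58.8 341.4 100.2] [482.6 237.9 493.9 250.2]
145 [278.1  53.1 341.1  95. ] [484.  238.2 495.4 250.5]
148 [277.7  47.3 340.8  89.8] [485.5 238.4 496.8 250.7]
(np.float64(29.90000000000071), array([309.37670071, 102.91738805]), array([491.59238935, 128.23107478, 139.53576281]))
(np.float64(31.500000000000732), array([309.40297347, 102.95797965]), array([491.60494251, 128.46769004, 136.0176507 ]))
[491.58279382 128.05020799 137.33604021] [483.04896909 234.20209719] [309.39384464 103.63101731]
[491.48088109 126.12924927 134.25754036] [481.90330379 235.20871073] [309.42015146 108.0349094 ]
[491.67895255 129.86270929 140.47979949] [484.15102133 233.15620001] [309.36639032  99.29809691]
meas sc tip 484.6666666666667 234.16666666666666
```

View pics/c_w9.png

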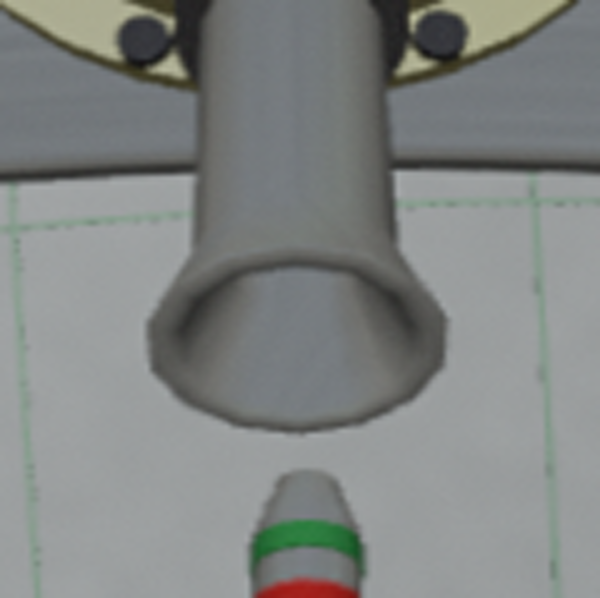

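```bash
python3 - <<'E'
from h import *
r=plan([487,39.5,172],-3,[487.5,56.3,149.6],-3,3,12);show(r)
gf=np.array([491.1,118.3,133.9-19])
d=gf-r[1];L=np.linalg.norm(d);print(L,d/L)
show(plan(r[1],-3,r[1]+d/L*40,-3,5,8))
E
```

```text
[-0.002, -0.072, 0.096] -0.0
[-0.001, -0.072, 0.096] -0.0
[-0.001, -0.024, 0.032] -0.0
end [487.5  56.3 149.6] -3.0
71.14390345125452 [ 0.05088571  0.8715025  -0.48774383]
[0.0, -0.07, 0.039] -0.0
[0.001, -0.07, 0.039] -0.0
[0.0, -0.07, 0.039] -0.0
[0.001, -0.07, 0.039] -0.0
[0.0, -0.069, 0.039] -0.0
end [489.5  91.1 130.1] -3.0
```

>>> {"name": "carry_out", "arguments": {"increments": [{"gripper":1,"delta_pos":[-0.002,-0.072,0.096],"twist":0},{"gripper":1,"delta_pos":[-0.001,-0.072,0.096],"twist":0},{"gripper":1,"delta_pos":[-0.001,-0.024,0.032],"twist":0},{"gripper":1,"delta_pos":[0,0,0],"twist":0},{"gripper":1,"delta_pos":[0,0,0],"twist":0}]}}

```text
t: 11.6
ee_pos: [487.1, 56.3, 149.4]
ee_rot: [[0.999, -0.052, -0.0], [-0.052, -0.999, -0.0], [-0.0, 0.0, -1.0]]
contact_force: [-0.0, -0.3, -1.2]
grip_width: 21.5
```

```bash
python3 snap.py 10 wrist scene
python3 -c "
from h import *
s=load('scene10');a=cv2.resize(s['frame'][200:280,450:530],None,fx=5,fy=5,interpolation=cv2.INTER_CUBIC)
s=load('wrist10');b=cv2.resize(s['frame'][20:120,270:350],None,fx=4,fy=4,interpolation=cv2.INTER_CUBIC);cv2.imwrite('pics/c_10.png',np.hstack([a,b]))
"
```

```text
11.7 [487.45  56.01 149.91] [[0.999, -0.053, 0.001], [-0.053, -0.999, -0.0], [0.001, 0.0, -1.0]] [ 0.5  -0.02 -1.93] [-0.002 -0.029  0.014] 21.282179460647633
```

View pics/c_10.png

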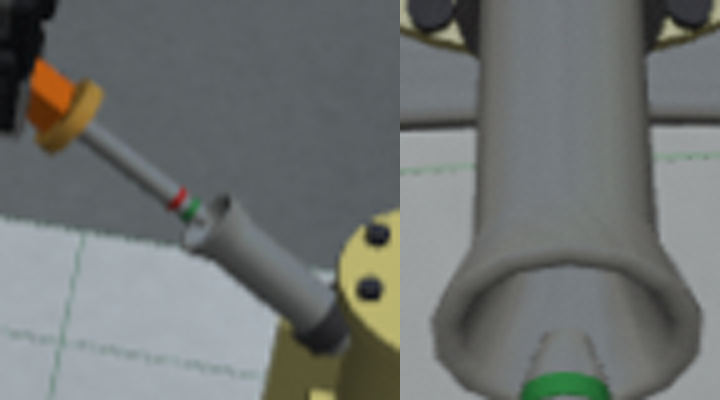

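Tip sits centred in the flared mouth (right crop, tip about (565,340)), with no contact yet. Sliding in.

>>> {"name": "carry_out", "arguments": {"increments": [{"gripper":1,"delta_pos":[0,-0.07,0.039],"twist":0},{"gripper":1,"delta_pos":[0.001,-0.07,0.039],"twist":0},{"gripper":1,"delta_pos":[0,-0.07,0.039],"twist":0},{"gripper":1,"delta_pos":[0,0,0],"twist":0},{"gripper":1,"delta_pos":[0,0,0],"twist":0}]}}

```text
t: 12.2
ee_pos: [488.2, 77.4, 137.6]
ee_rot: [[0.999, -0.052, -0.001], [-0.052, -0.999, -0.0], [-0.001, 0.0, -1.0]]
contact_force: [-0.7, 0.6, -1.7]
grip_width: 21.3
```

>>> {"name": "carry_out", "arguments": {"increments": [{"gripper":1,"delta_pos":[0.001,-0.07,0.039],"twist":0},{"gripper":1,"delta_pos":[0,-0.07,0.039],"twist":0},{"gripper":1,"delta_pos":[0,-0.07,0.039],"twist":0},{"gripper":1,"delta_pos":[0,0,0],"twist":0},{"gripper":1,"delta_pos":[0,0,0],"twist":0}]}}

```text
t: 12.7
ee_pos: [488.9, 98.3, 125.4]
ee_rot: [[0.999, -0.052, -0.002], [-0.052, -0.999, 0.0], [-0.002, 0.0, -1.0]]
contact_force: [0.7, -0.3, -5.6]
grip_width: 21.1
```

```bash
python3 snap.py 11 wrist scene
python3 -c "
from h import *
s=load('scene11');a=cv2.resize(s['frame'][200:280,450:530],None,fx=5,fy=5,interpolation=cv2.INTER_CUBIC)
s=load('wrist11');b=cv2.resize(s['frame'][100:300,230:390],None,fx=2,fy=2,interpolation=cv2.INTER_CUBIC);cv2.imwrite('pics/c_11.png',np.hstack([a,b]))
"
```

```text
12.8 [488.97  98.05 125.6 ] [[0.999, -0.053, -0.002], [-0.053, -0.999, -0.0], [-0.002, 0.0, -1.0]] [ 0.43 -0.02 -6.03] [-0.497  0.097 -0.006] 21.57088458795644
```

View pics/c_11.png

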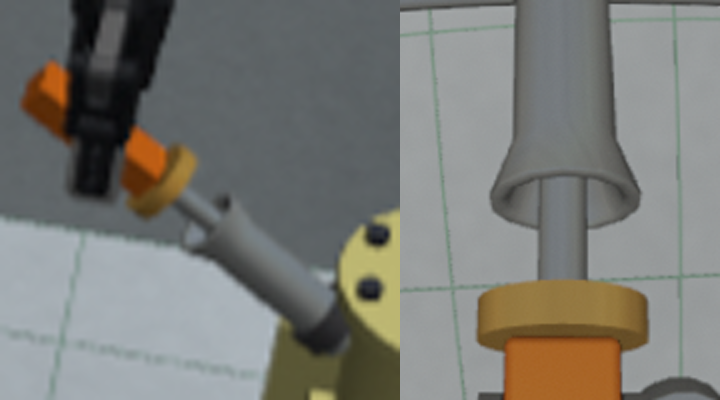

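>>> {"name": "carry_out", "arguments": {"increments": [{"gripper":1,"delta_pos":[0,-0.05,0.028],"twist":0},{"gripper":1,"delta_pos":[0,-0.05,0.028],"twist":0},{"gripper":1,"delta_pos":[0,-0.05,0.028],"twist":0},{"gripper":1,"delta_pos":[0,0,0],"twist":0},{"gripper":1,"delta_pos":[0,0,0],"twist":0}]}}

```text
t: 13.3
ee_pos: [490.3, 113.7, 117.5]
ee_rot: [[0.999, -0.053, -0.0], [-0.053, -0.999, 0.001], [-0.0, -0.001, -1.0]]
contact_force: [0.3, 0.2, -6.8]
grip_width: 21.6
```

```bash
python3 snap.py 12 wrist scene
python3 -c "
from h import *
s=load('scene12');a=cv2.resize(s['frame'][200:280,450:530],None,fx=5,fy=5,interpolation=cv2.INTER_CUBIC)
s=load('wrist12');b=cv2.resize(s['frame'][100:300,230:390],None,fx=2,fy=2,interpolation=cv2.INTER_CUBIC);cv2.imwrite('pics/c_12.png',np.hstack([a,b]))
"
```

```text
13.4 [490.26 113.46 117.57] [[0.999, -0.053, -0.0], [-0.053, -0.999, 0.001], [-0.0, -0.001, -1.0]] [ 0.35 -0.09 -6.84] [-0.435  0.022 -0.036] 21.695827000699374
```

View pics/c_12.png

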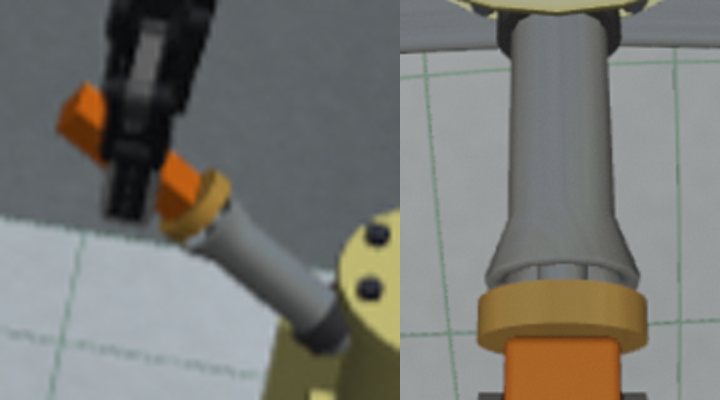

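>>> {"name": "carry_out", "arguments": {"increments": [{"gripper":1,"delta_pos":[0,-0.016,0.011],"twist":0},{"gripper":1,"delta_pos":[0,-0.016,0.011],"twist":0},{"gripper":1,"delta_pos":[0,-0.016,0.011],"twist":0},{"gripper":1,"delta_pos":[0,0,0],"twist":0},{"gripper":1,"delta_pos":[0,0,0],"twist":0}]}}

```text
t: 13.9
ee_pos: [490.7, 117.2, 114.9]
ee_rot: [[0.999, -0.053, -0.0], [-0.053, -0.999, -0.001], [0.0, 0.001, -1.0]]
contact_force: [-2.3, -5.5, -0.9]
grip_width: 21.8
```

>>> {"name": "carry_out", "arguments": {"increments": [{"gripper":1,"delta_pos":[0,-0.01,0.007],"twist":0},{"gripper":1,"delta_pos":[0,0,0],"twist":0},{"gripper":1,"delta_pos":[0,0,0],"twist":0},{"gripper":1,"delta_pos":[0,0,0],"twist":0},{"gripper":1,"delta_pos":[0,0,0],"twist":0}]}}

```text
t: 14.4
ee_pos: [490.8, 117.2, 114.9]
ee_rot: [[0.999, -0.053, -0.0], [-0.053, -0.999, -0.003], [-0.0, 0.003, -1.0]]
contact_force: [-4.5, -10.4, 4.9]
grip_width: 21.4
```

```bash
python3 snap.py 13 wrist scene
python3 -c "
from h import *
s=load('scene13');a=cv2.resize(s['frame'][200:280,450:530],None,fx=5,fy=5,interpolation=cv2.INTER_CUBIC)
s=load('wrist13');b=cv2.resize(s['frame'][200:300,270:350],None,fx=4,fy=4,interpolation=cv2.INTER_CUBIC);cv2.imwrite('pics/c_13.png',np.hstack([a,b]))
"
```

```text
14.5 [490.83 117.22 114.89] [[0.999, -0.053, -0.0], [-0.053, -0.999, -0.003], [-0.0, 0.003, -1.0]] [ -4.69 -10.06   5.28] [-1.806  0.929  0.249] 21.333313216378098
```

View pics/c_13.png

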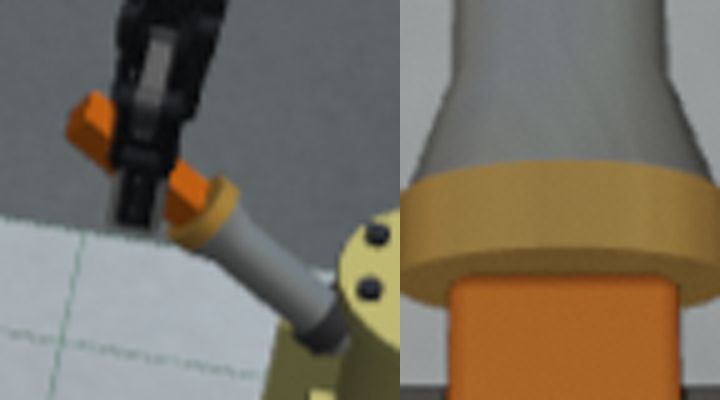

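>>> {"name": "carry_out", "arguments": {"increments": [{"gripper":1,"delta_pos":[0,0,0],"twist":0},{"gripper":1,"delta_pos":[0,0,0],"twist":0},{"gripper":1,"delta_pos":[0,0,0],"twist":0},{"gripper":1,"delta_pos":[0,0,0],"twist":0},{"gripper":1,"delta_pos":[0,0,0],"twist":0}]}}

```text
t: 15.0
ee_pos: [490.8, 117.2, 114.9]
ee_rot: [[0.999, -0.053, -0.0], [-0.053, -0.999, -0.003], [-0.0, 0.003, -1.0]]
contact_force: [-4.9, -11.8, 5.9]
grip_width: 21.4
```

>>> {"name": "carry_out", "arguments": {"increments": [{"gripper":1,"delta_pos":[0,0.041,-0.029],"twist":0},{"gripper":1,"delta_pos":[0,0.082,-0.057],"twist":0},{"gripper":1,"delta_pos":[0,0.123,-0.086],"twist":0},{"gripper":1,"delta_pos":[0,0.164,-0.115],"twist":0},{"gripper":1,"delta_pos":[0,0.164,-0.115],"twist":0}]}}

```text
t: 15.5
ee_pos: [488.1, 60.7, 155.4]
ee_rot: [[0.999, -0.053, 0.002], [-0.053, -0.999, 0.001], [0.002, -0.001, -1.0]]
contact_force: [0.0, 0.2, -1.3]
grip_width: 21.8
```

>>> {"name": "carry_out", "arguments": {"increments": [{"gripper":1,"delta_pos":[0,0.164,-0.115],"twist":0},{"gripper":1,"delta_pos":[0,0.123,-0.086],"twist":0},{"gripper":1,"delta_pos":[0,0.082,-0.057],"twist":0},{"gripper":1,"delta_pos":[0,0,0],"twist":0},{"gripper":1,"delta_pos":[0,0,0],"twist":0}]}}

```text
t: 16.0
ee_pos: [485.7, 24.7, 179.7]
ee_rot: [[0.999, -0.053, 0.0], [-0.053, -0.999, 0.001], [0.0, -0.001, -1.0]]
contact_force: [0.1, -0.1, -1.8]
grip_width: 21.5
```

```bash
python3 snap.py 14 wrist scene
```

```text
16.1 [485.33  25.14 179.17] [[0.999, -0.053, -0.001], [-0.053, -0.999, 0.0], [-0.001, -0.0, -1.0]] [-0.41  0.39 -1.37] [-0.018  0.008 -0.03 ] 21.055060152728032
```

View pics/wrist14.png

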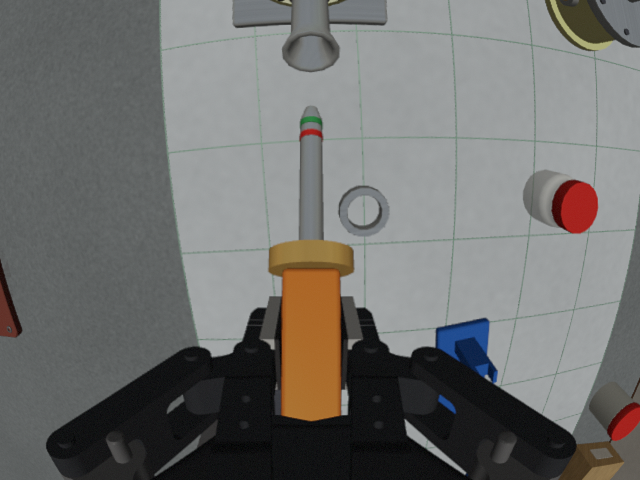

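View pics/scene14.png

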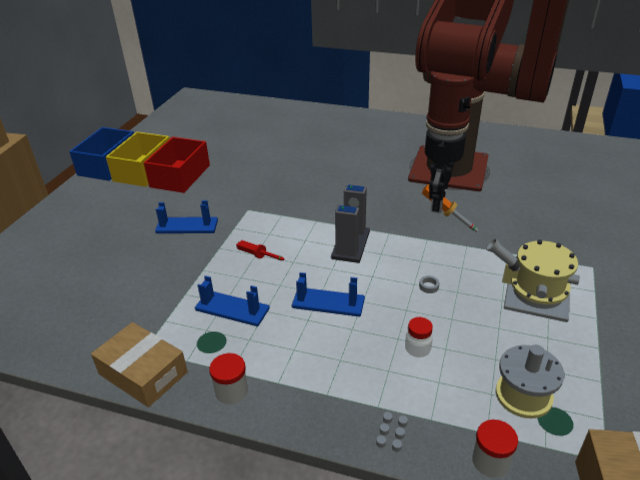

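```bash
python3 - <<'E'
from h import *
show(plan([486,24.8,179.8],-3,[648.3,-194,125],5.9,10,47))
E
```

```text
[0.294, 0.355, 0.093] -0.0944
[0.238, 0.395, 0.093] -0.0045
[0.235, 0.396, 0.093] 0.0
[0.235, 0.397, 0.092] 0.0
[0.235, 0.396, 0.093] 0.0
[0.214, 0.361, 0.084] 0.0
[-0.0, 0.0, -0.0] 0.0
[-0.0, 0.0, -0.0] 0.0
[-0.0, 0.0, -0.0] 0.0
[-0.0, 0.0, -0.0] 0.0
end [ 648.3 -194.   125. ] 5.9
```

>>> {"name": "carry_out", "arguments": {"increments": [{"gripper":1,"delta_pos":[0.294,0.355,0.093],"twist":-0.0944},{"gripper":1,"delta_pos":[0.238,0.395,0.093],"twist":-0.0045},{"gripper":1,"delta_pos":[0.235,0.396,0.093],"twist":0},{"gripper":1,"delta_pos":[0.235,0.397,0.092],"twist":0},{"gripper":1,"delta_pos":[0.235,0.396,0.093],"twist":0}]}}

```text
t: 16.6
ee_pos: [623.7, -161.1, 131.9]
ee_rot: [[0.995, 0.103, -0.001], [0.103, -0.995, 0.001], [-0.001, -0.001, -1.0]]
contact_force: [1.6, 0.6, -0.1]
grip_width: 21.8
```

>>> {"name": "carry_out", "arguments": {"increments": [{"gripper":1,"delta_pos":[0.214,0.361,0.084],"twist":0},{"gripper":1,"delta_pos":[0,0,0],"twist":0},{"gripper":1,"delta_pos":[0,0,0],"twist":0},{"gripper":1,"delta_pos":[0,0,0],"twist":0},{"gripper":1,"delta_pos":[0,0,0],"twist":0}]}}

```text
t: 17.1
ee_pos: [647.8, -192.8, 125.6]
ee_rot: [[0.995, 0.104, 0.0], [0.104, -0.995, 0.0], [0.0, 0.0, -1.0]]
contact_force: [0.0, 0.6, -1.3]
grip_width: 21.4
```

```bash
python3 snap.py 15 wrist scene
python3 -c "
from h import *
s=load('scene15');a=cv2.resize(s['frame'][220:320,280:380],None,fx=4,fy=4,interpolation=cv2.INTER_CUBIC)
s=load('wrist15');b=cv2.resize(s['frame'][80:280,210:410],None,fx=2,fy=2,interpolation=cv2.INTER_CUBIC);cv2.imwrite('pics/c_15.png',np.hstack([a,b]))
"
```

```text
17.2 [ 648.01 -193.19  126.01] [[0.995, 0.104, 0.001], [0.104, -0.995, -0.0], [0.001, 0.0, -1.0]] [ 1.28 -0.27 -2.28] [-0.01  -0.021 -0.068] 21.89897374595192
```

View pics/c_15.png

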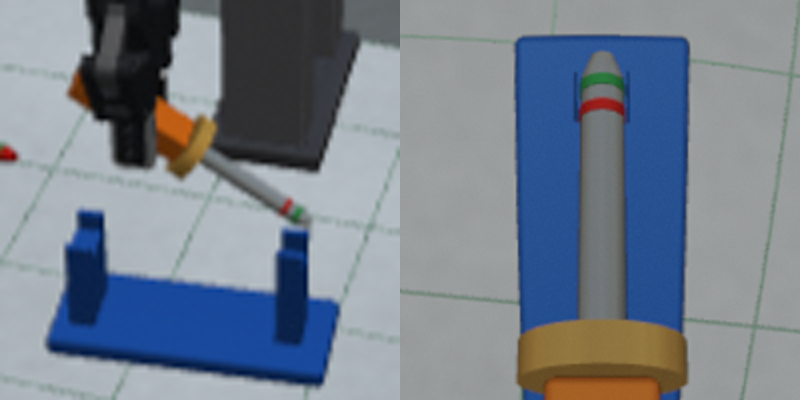

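>>> {"name": "carry_out", "arguments": {"increments": [{"gripper":1,"delta_pos":[0,0,0.1],"twist":0},{"gripper":1,"delta_pos":[0,0,0.1],"twist":0},{"gripper":1,"delta_pos":[0,0,0.08],"twist":0},{"gripper":1,"delta_pos":[0,0,0.05],"twist":0},{"gripper":1,"delta_pos":[0,0,0],"twist":0}]}}

```text
t: 17.7
ee_pos: [647.9, -194.2, 91.5]
ee_rot: [[0.995, 0.102, -0.0], [0.102, -0.995, 0.001], [-0.0, -0.001, -1.0]]
contact_force: [-0.3, -0.9, 0.9]
grip_width: 21.3
```

>>> {"name": "carry_out", "arguments": {"increments": [{"gripper":1,"delta_pos":[0,0,0.05],"twist":0},{"gripper":1,"delta_pos":[0,0,0.05],"twist":0},{"gripper":1,"delta_pos":[0,0,0.05],"twist":0},{"gripper":1,"delta_pos":[0,0,0.05],"twist":0},{"gripper":1,"delta_pos":[0,0,0],"twist":0}]}}

```text
t: 18.2
ee_pos: [647.4, -193.6, 70.7]
ee_rot: [[0.995, 0.102, -0.001], [0.102, -0.995, 0.001], [-0.001, -0.001, -1.0]]
contact_force: [0.8, 1.1, 1.1]
grip_width: 21.3
```

```bash
python3 snap.py 16 wrist scene
python3 -c "
from h import *
s=load('scene16');a=cv2.resize(s['frame'][220:320,280:380],None,fx=4,fy=4,interpolation=cv2.INTER_CUBIC)
s=load('wrist16');b=cv2.resize(s['frame'][30:230,210:410],None,fx=2,fy=2,interpolation=cv2.INTER_CUBIC);cv2.imwrite('pics/c_16.png',np.hstack([a,b]))
"
```

```text
18.3 [ 647.45 -193.54   71.12] [[0.995, 0.102, -0.001], [0.102, -0.995, 0.001], [-0.001, -0.001, -1.0]] [-0.12  0.84  1.98] [ 0.382 -0.088 -0.085] 21.45275278107565
```

View pics/c_16.png

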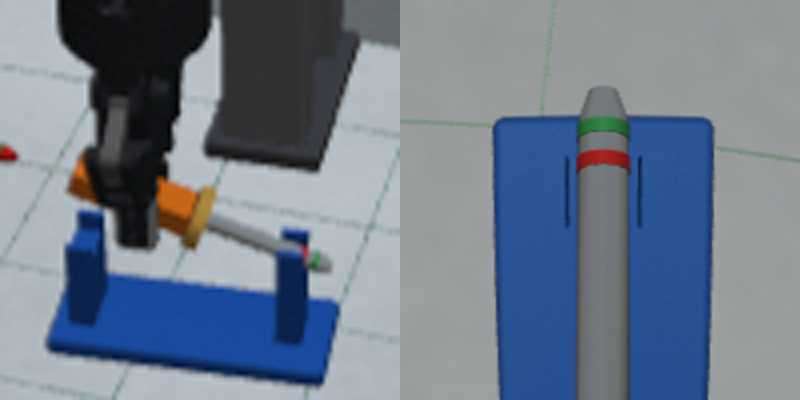

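Levelling as intended (shaft in the front fork, small force). Continue down.

>>> {"name": "carry_out", "arguments": {"increments": [{"gripper":1,"delta_pos":[0,0,0.05],"twist":0},{"gripper":1,"delta_pos":[0,0,0.05],"twist":0},{"gripper":1,"delta_pos":[0,0,0.05],"twist":0},{"gripper":1,"delta_pos":[0,0,0.05],"twist":0},{"gripper":1,"delta_pos":[0,0,0.03],"twist":0}]}}

```text
t: 18.8
ee_pos: [647.8, -194.6, 48.4]
ee_rot: [[0.995, 0.102, -0.0], [0.102, -0.995, -0.0], [-0.0, 0.0, -1.0]]
contact_force: [0.4, -3.3, 3.5]
grip_width: 21.5
```

>>> {"name": "carry_out", "arguments": {"increments": [{"gripper":1,"delta_pos":[0,0,0.01],"twist":0},{"gripper":1,"delta_pos":[0,0,0.01],"twist":0},{"gripper":1,"delta_pos":[0,0,0],"twist":0},{"gripper":1,"delta_pos":[0,0,0],"twist":0},{"gripper":1,"delta_pos":[0,0,0],"twist":0}]}}

```text
t: 19.3
ee_pos: [647.9, -194.2, 47.0]
ee_rot: [[0.995, 0.102, -0.0], [0.102, -0.995, -0.0], [-0.0, -0.0, -1.0]]
contact_force: [0.4, -1.8, 2.8]
grip_width: 21.7
```

```bash
python3 snap.py 17 wrist scene
python3 -c "
from h import *
s=load('scene17');a=cv2.resize(s['frame'][220:320,280:380],None,fx=4,fy=4,interpolation=cv2.INTER_CUBIC)
s=load('wrist17');b=cv2.resize(s['frame'][30:230,210:410],None,fx=2,fy=2,interpolation=cv2.INTER_CUBIC);cv2.imwrite('pics/c_17.png',np.hstack([a,b]))
"
```

```text
19.4 [ 647.88 -194.25   47.03] [[0.995, 0.102, -0.0], [0.102, -0.995, -0.0], [-0.0, 0.0, -1.0]] [-0.38 -1.93  2.63] [ 0.005 -0.003  0.004] 21.35049840923693
```

View pics/c_17.png

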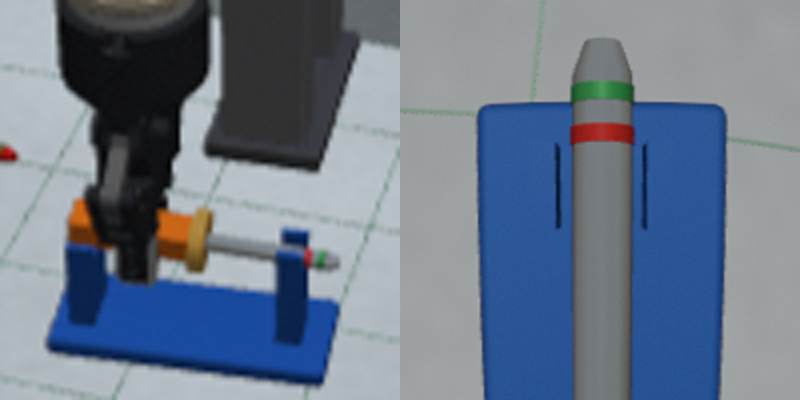

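>>> {"name": "carry_out", "arguments": {"increments": [{"gripper":1,"delta_pos":[0,0,0.01],"twist":0},{"gripper":1,"delta_pos":[0,0,0.01],"twist":0},{"gripper":1,"delta_pos":[0,0,0],"twist":0},{"gripper":1,"delta_pos":[0,0,0],"twist":0},{"gripper":1,"delta_pos":[0,0,0],"twist":0}]}}

```text
t: 19.9
ee_pos: [647.9, -194.3, 45.0]
ee_rot: [[0.995, 0.102, -0.0], [0.102, -0.995, 0.0], [-0.0, -0.0, -1.0]]
contact_force: [-0.2, -2.0, 2.6]
grip_width: 21.2
```

>>> {"name": "carry_out", "arguments": {"increments": [{"gripper":1,"delta_pos":[0,0,0.01],"twist":0},{"gripper":1,"delta_pos":[0,0,0.01],"twist":0},{"gripper":1,"delta_pos":[0,0,0],"twist":0},{"gripper":1,"delta_pos":[0,0,0],"twist":0},{"gripper":1,"delta_pos":[0,0,0],"twist":0}]}}

```text
t: 20.4
ee_pos: [647.9, -194.3, 43.0]
ee_rot: [[0.995, 0.102, 0.0], [0.102, -0.995, -0.0], [0.0, 0.0, -1.0]]
contact_force: [0.0, -2.4, 2.9]
grip_width: 21.4
```

```bash
python3 snap.py 18 wrist scene
python3 -c "
from h import *
s=load('scene18');a=cv2.resize(s['frame'][240:300,290:370],None,fx=7,fy=7,interpolation=cv2.INTER_CUBIC);cv2.imwrite('pics/c_18.png',a)
s=load('scene0');a=cv2.resize(s['frame'][250:310,290:370],None,fx=7,fy=7,interpolation=cv2.INTER_CUBIC);cv2.imwrite('pics/c_0b.png',a)
"
```

```text
20.5 [ 647.94 -194.29   43.  ] [[0.995, 0.102, 0.0], [0.102, -0.995, -0.0], [0.0, 0.0, -1.0]] [ 1.11 -3.13  2.65] [-0.048 -0.047 -0.005] 21.45258138110733
```

View pics/c_18.png

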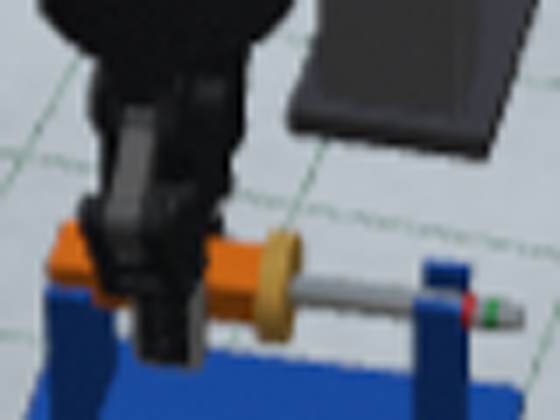

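View pics/wrist18.png

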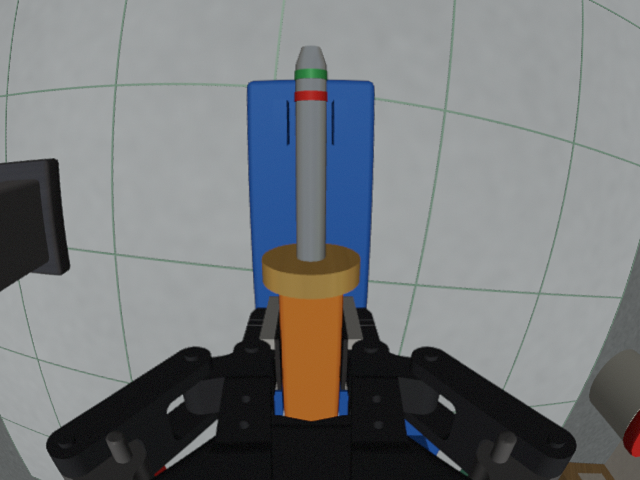

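```bash
python3 -c "
from h import *
o=[]
for k in (4,17,18): 
    s=load('wrist%d'%k);o.append(cv2.resize(s['frame'][30:330,250:370],None,fx=2,fy=2,interpolation=cv2.INTER_CUBIC))
cv2.imwrite('pics/c_w4_17_18.png',np.hstack(o))
"
```

```text
(no output)
```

View pics/c_w4_17_18.png

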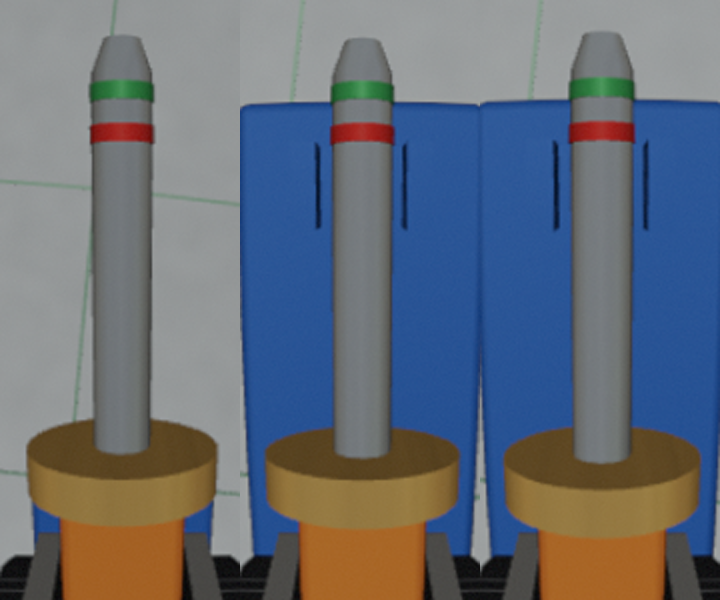

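View pics/c_0b.png

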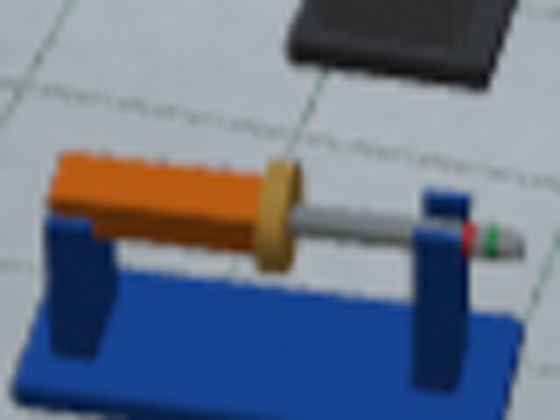

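>>> {"name": "carry_out", "arguments": {"force": 60, "increments": [{"gripper":1,"delta_pos":[0,0,0],"twist":0},{"gripper":1,"delta_pos":[0,0,0],"twist":0},{"gripper":1,"delta_pos":[0,0,0],"twist":0},{"gripper":1,"delta_pos":[0,0,0],"twist":0},{"gripper":1,"delta_pos":[0,0,0],"twist":0}]}}

```text
t: 21.0
ee_pos: [647.9, -194.3, 43.0]
ee_rot: [[0.995, 0.102, 0.0], [0.102, -0.995, -0.0], [0.0, 0.0, -1.0]]
contact_force: [0.3, -3.6, 3.0]
grip_width: 21.1
```

>>> {"name": "carry_out", "arguments": {"increments": [{"gripper":1,"delta_pos":[0,0,-0.1],"twist":0},{"gripper":1,"delta_pos":[0,0,-0.2],"twist":0},{"gripper":1,"delta_pos":[0,0,-0.3],"twist":0},{"gripper":1,"delta_pos":[0,0,-0.4],"twist":0},{"gripper":1,"delta_pos":[0,0,0],"twist":0}]}}

```text
t: 21.5
ee_pos: [651.2, -195.0, 150.0]
ee_rot: [[0.995, 0.103, 0.009], [0.103, -0.995, -0.003], [0.008, 0.004, -1.0]]
contact_force: [0.3, -0.6, 0.0]
grip_width: 21.1
```

>>> {"name": "carry_out", "arguments": {"increments": [{"gripper":1,"delta_pos":[0,0,0],"twist":0},{"gripper":1,"delta_pos":[0,0,0],"twist":0},{"gripper":1,"delta_pos":[0,0,0],"twist":0},{"gripper":1,"delta_pos":[0,0,0],"twist":0},{"gripper":1,"delta_pos":[0,0,0],"twist":0}]}}

```text
t: 22.0
ee_pos: [647.4, -194.0, 141.8]
ee_rot: [[0.995, 0.102, -0.002], [0.102, -0.995, 0.001], [-0.002, -0.001, -1.0]]
contact_force: [0.7, -0.6, -0.9]
grip_width: 21.0
```

```bash
python3 snap.py 19 wrist scene
python3 -c "
from h import *
s=load('scene19');a=cv2.resize(s['frame'][180:280,290:390],None,fx=5,fy=5,interpolation=cv2.INTER_CUBIC);
b=cv2.resize(load('wrist19')['frame'][30:330,250:370],None,fx=1.6667,fy=1.6667,interpolation=cv2.INTER_CUBIC)
cv2.imwrite('pics/c_19.png',np.hstack([a,b]))
w=load('wrist18')
print(atz(w,311,46,65,True))
"
```

```text
22.1 [ 647.69 -194.2   142.43] [[0.995, 0.102, -0.001], [0.102, -0.995, 0.0], [-0.001, -0.0, -1.0]] [-0.38  0.04 -1.22] [ 0.01   0.028 -0.021] 20.8933628212535
[637.42937374 -90.30368665  65.        ]
```

View pics/c_19.png

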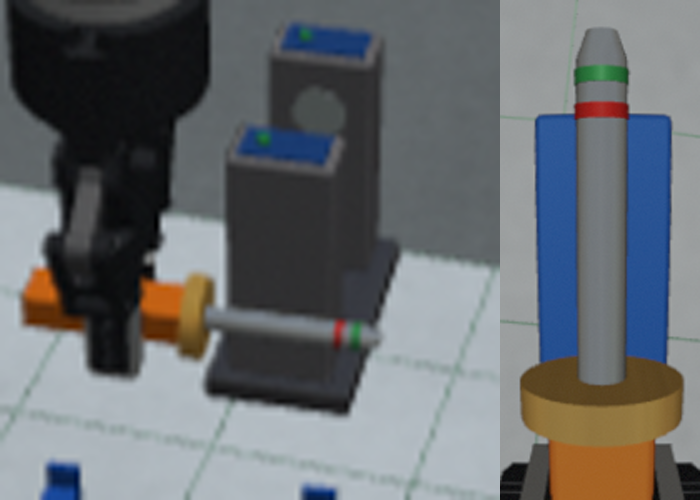

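```bash
python3 - <<'E'
from h import *
sc=load("scene19");w=load("wrist19")
ee=np.array([647.69,-194.2,142.43]);f=np.array([-.102,.995,0]);f/=np.linalg.norm(f)
for dz in (19,22):
  for a in (-4,-2,0,2,4):
    g=ee+[0,0,dz];d=np.cos(np.radians(a))*f+[0,0,-np.sin(np.radians(a))]
    t=proj(sc,g+103*d);c=proj(sc,g+33*d);print(dz,a,"sc tip",t.round(1),"col",c.round(1),"slope",round(float((t-c)[1]/(t-c)[0]),3),"wrist tip",proj(w,g+103*d,True).round(1),"col",proj(w,g+33*d,True).round(1))
E
python3 -c "
from h import *
s=load('scene19');a=cv2.resize(s['frame'][225:265,290:370],None,fx=10,fy=10,interpolation=cv2.INTER_CUBIC);cv2.imwrite('pics/c_19b.png',a)"
```

```text
19 -4 sc tip [363.8 245.4] col [328.9 243.6] slope 0.052 wrist tip [311.5  48.6] col [311.3 260.5]
19 -2 sc tip [363.8 246.9] col [328.9 244.1] slope 0.081 wrist tip [311.4  50.5] col [311.3 259.2]
19 0 sc tip [363.8 248.3] col [329.  244.5] slope 0.109 wrist tip [311.4  52.5] col [311.3 258. ]
19 2 sc tip [363.8 249.8] col [329. 245.] slope 0.138 wrist tip [311.4  54.9] col [311.3 257. ]
19 4 sc tip [363.6 251.2] col [328.9 245.4] slope 0.166 wrist tip [311.4  57.4] col [311.3 256. ]
22 -4 sc tip [363.8 244.2] col [328.9 242.4] slope 0.052 wrist tip [311.5  46.5] col [311.3 263.5]
22 -2 sc tip [363.9 245.7] col [328.9 242.9] slope 0.08 wrist tip [311.4  48.5] col [311.3 262.2]
22 0 sc tip [363.9 247.1] col [328.9 243.3] slope 0.109 wrist tip [311.4  50.7] col [311.3 260.9]
22 2 sc tip [363.8 248.6] col [328.9 243.8] slope 0.137 wrist tip [311.4  53.1] col [311.3 259.9]
22 4 sc tip [363.7 250. ] col [328.9 244.2] slope 0.166 wrist tip [311.4  55.7] col [311.3 258.9]
```

View pics/c_19b.png

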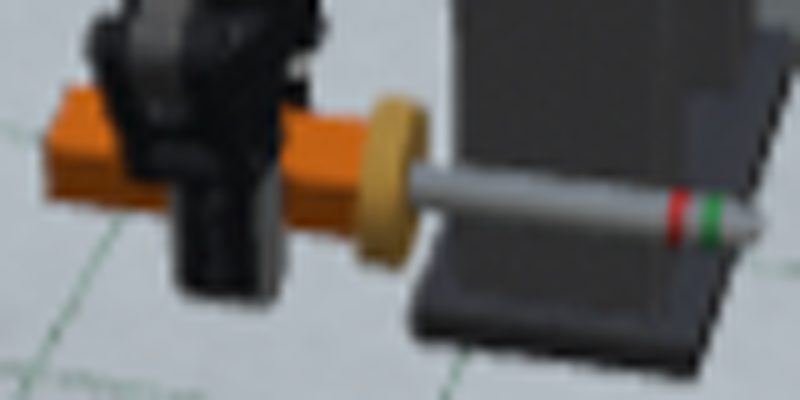

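```bash
python3 - <<'E'
from h import *
s=load('scene0');a=cv2.resize(s['frame'][260:300,290:370],None,fx=10,fy=10,interpolation=cv2.INTER_CUBIC);cv2.imwrite('pics/c_0c.png',a)
f=np.array([-.1028,.9947,0]);g=np.array([648.2,-194.4,65]);
t=proj(s,g+103*f);c=proj(s,g+33*f);print(t,c,(t-c)[1]/(t-c)[0])
E
```

```text
[362.67269399 285.26058813] [329.49341983 281.30380755] 0.11925458514008484
```

View pics/c_0c.png

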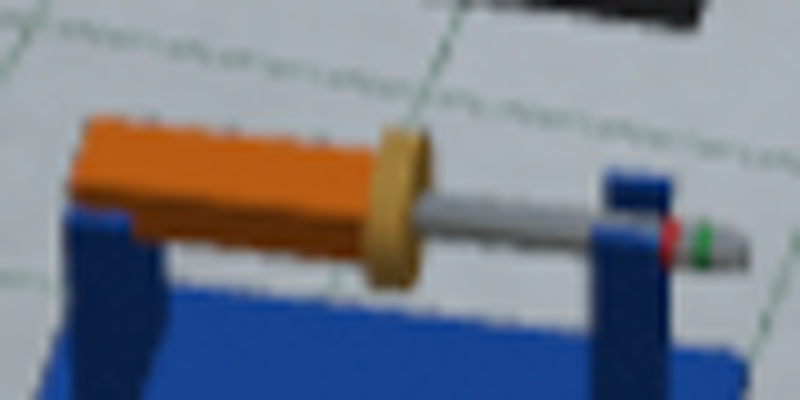

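>>> {"name": "carry_out", "arguments": {"force": 30, "increments": [{"gripper":1,"delta_pos":[0,-0.2,0.1],"twist":0},{"gripper":1,"delta_pos":[0,0,0.25],"twist":0},{"gripper":1,"delta_pos":[0,0,0.3],"twist":0},{"gripper":1,"delta_pos":[0,0,0.2],"twist":0},{"gripper":1,"delta_pos":[0,0,0.08],"twist":0}]}}

```text
t: 22.6
ee_pos: [643.7, -172.6, 46.5]
ee_rot: [[0.995, 0.103, -0.005], [0.103, -0.995, 0.002], [-0.005, -0.003, -1.0]]
contact_force: [-1.0, -0.5, -2.1]
grip_width: 21.2
```

>>> {"name": "carry_out", "arguments": {"increments": [{"gripper":1,"delta_pos":[0,0,0.03],"twist":0},{"gripper":1,"delta_pos":[0,0,0.03],"twist":0},{"gripper":1,"delta_pos":[0,0,0.03],"twist":0},{"gripper":1,"delta_pos":[0,0,0.02],"twist":0},{"gripper":1,"delta_pos":[0,0,0],"twist":0}]}}

```text
t: 23.1
ee_pos: [647.2, -174.7, 41.7]
ee_rot: [[0.995, 0.102, 0.003], [0.102, -0.995, -0.001], [0.003, 0.001, -1.0]]
contact_force: [-3.1, 0.5, 6.1]
grip_width: 20.9
```

```bash
python3 snap.py 20 wrist
python3 -c "
from h import *
b=cv2.resize(load('wrist20')['frame'][30:330,250:370],None,fx=2,fy=2,interpolation=cv2.INTER_CUBIC)
cv2.imwrite('pics/c_20.png',b)"
```

```text
23.15 [ 647.23 -174.71   41.74] [[0.995, 0.102, 0.003], [0.102, -0.995, -0.001], [0.003, 0.001, -1.0]] [-2.29  0.92  6.23] [0.58  0.42  0.081] 20.95762904170605
```

View pics/c_20.png

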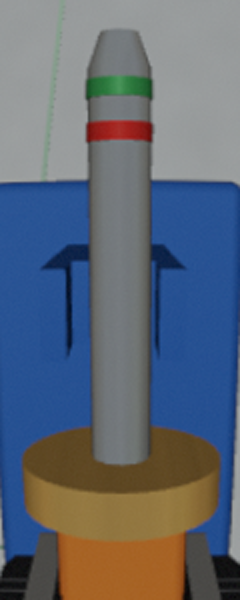

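>>> {"name": "carry_out", "arguments": {"increments": [{"gripper":1,"delta_pos":[0,0,0.02],"twist":0},{"gripper":1,"delta_pos":[0,0,0.02],"twist":0},{"gripper":1,"delta_pos":[0,0,0],"twist":0},{"gripper":1,"delta_pos":[0,0,0],"twist":0},{"gripper":1,"delta_pos":[0,0,0],"twist":0}]}}

```text
t: 23.65
ee_pos: [647.4, -174.9, 38.3]
ee_rot: [[0.995, 0.102, 0.003], [0.102, -0.995, -0.001], [0.003, 0.001, -1.0]]
contact_force: [-3.6, 0.1, 8.1]
grip_width: 21.1
```

```bash
python3 snap.py 21 wrist
python3 -c "
from h import *
b=cv2.resize(load('wrist21')['frame'][30:330,250:370],None,fx=2,fy=2,interpolation=cv2.INTER_CUBIC)
cv2.imwrite('pics/c_21.png',b)"
```

```text
23.7 [ 647.42 -174.9    38.26] [[0.995, 0.102, 0.003], [0.102, -0.995, -0.001], [0.003, 0.001, -1.0]] [-2.38  1.69  8.6 ] [0.688 0.549 0.166] 21.32159220077404
```

View pics/c_21.png

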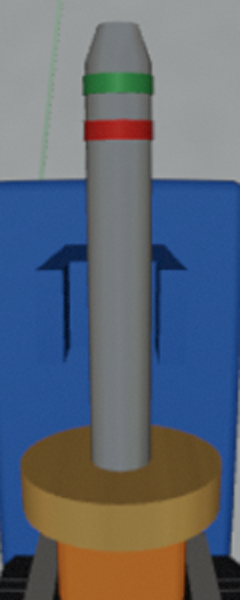

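>>> {"name": "carry_out", "arguments": {"force": 60, "increments": [{"gripper":1,"delta_pos":[0,0,-0.05],"twist":0},{"gripper":1,"delta_pos":[0,0,-0.1],"twist":0},{"gripper":1,"delta_pos":[0,0,-0.15],"twist":0},{"gripper":1,"delta_pos":[0,0,-0.15],"twist":0},{"gripper":1,"delta_pos":[0,0,-0.15],"twist":0}]}}

```text
t: 24.2
ee_pos: [646.3, -174.5, 97.0]
ee_rot: [[0.995, 0.102, 0.001], [0.102, -0.995, -0.0], [0.001, 0.001, -1.0]]
contact_force: [-0.3, -0.0, -1.1]
grip_width: 21.0
```

>>> {"name": "carry_out", "arguments": {"increments": [{"gripper":1,"delta_pos":[0,0,-0.15],"twist":0},{"gripper":1,"delta_pos":[0,0,-0.15],"twist":0},{"gripper":1,"delta_pos":[0,0,-0.1],"twist":0},{"gripper":1,"delta_pos":[0,0,-0.05],"twist":0},{"gripper":1,"delta_pos":[0,0,0],"twist":0}]}}

```text
t: 24.7
ee_pos: [646.3, -174.5, 140.9]
ee_rot: [[0.995, 0.102, 0.001], [0.102, -0.995, -0.001], [0.001, 0.001, -1.0]]
contact_force: [0.3, -0.3, -1.5]
grip_width: 21.1
```

>>> {"name": "carry_out", "arguments": {"increments": [{"gripper":1,"delta_pos":[0,0,0],"twist":0},{"gripper":1,"delta_pos":[0,0,0],"twist":0},{"gripper":1,"delta_pos":[0,0,0],"twist":0},{"gripper":1,"delta_pos":[0,0,0],"twist":0},{"gripper":1,"delta_pos":[0,0,0],"twist":0}]}}

```text
t: 25.2
ee_pos: [645.8, -174.3, 139.7]
ee_rot: [[0.995, 0.102, -0.0], [0.102, -0.995, 0.0], [-0.0, -0.0, -1.0]]
contact_force: [0.6, -0.5, -2.2]
grip_width: 21.3
```

```bash
python3 snap.py 22 wrist scene
python3 -c "
from h import *
s=load('scene22');a=cv2.resize(s['frame'][220:270,290:390],None,fx=8,fy=8,interpolation=cv2.INTER_CUBIC);cv2.imwrite('pics/c_22s.png',a)
b=cv2.resize(load('wrist22')['frame'][30:330,250:370],None,fx=2,fy=2,interpolation=cv2.INTER_CUBIC)
cv2.imwrite('pics/c_22.png',b)"
```

```text
25.3 [ 645.83 -174.37  139.86] [[0.995, 0.102, -0.0], [0.102, -0.995, 0.0], [-0.0, -0.0, -1.0]] [ 0.31 -0.55 -1.44] [-0.03  -0.046 -0.044] 21.162602748558548
```

View pics/c_22.png

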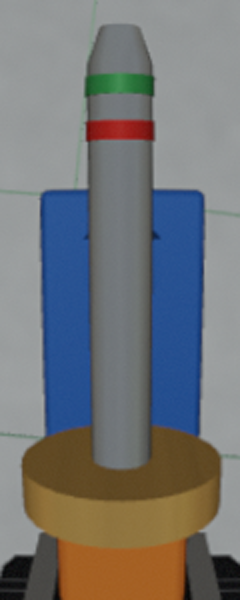

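View pics/c_22s.png

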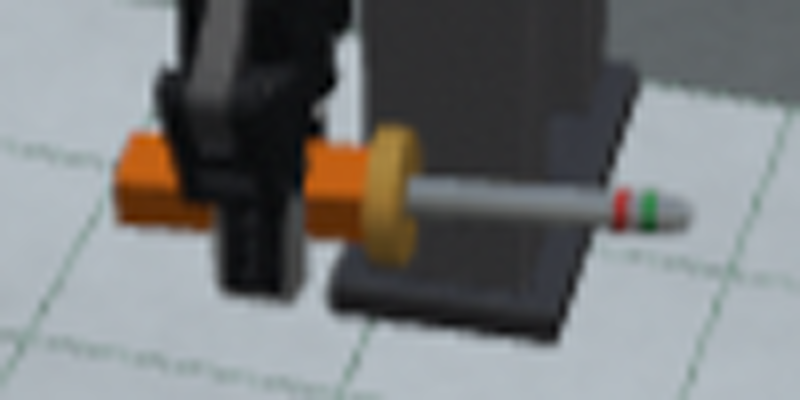

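```bash
python3 - <<'E'
from h import *
sc=load("scene22")
ee=np.array([645.83,-174.37,139.86]);f=np.array([-.102,.995,0]);f/=np.linalg.norm(f)
s=np.array([f[1],-f[0],0])
for a in (-4,-2,0,2):
    d=np.cos(np.radians(a))*f+[0,0,-np.sin(np.radians(a))];u=np.cross(s,d);u=u if u[2]>0 else -u
    g=ee+[0,0,23]
    P=lambda l,w,h:proj(sc,g+l*d+w*s+h*u)
    sl=lambda A,B:(B-A)[1]/(B-A)[0]
    print(a,"shaft",round(sl(P(36,0,0),P(92,0,0)),3),"far top edge",round(sl(P(-40,-11,8),P(25,-11,8)),3),"near top",round(sl(P(-40,11,8),P(25,11,8)),3),"bot near",round(sl(P(-40,11,-8),P(25,11,-8)),3), P(-40,-11,8).round(1),P(25,-11,8).round(1),P(103,0,0).round(1))
E
python3 -c "
from h import *
s=load('scene22');a=cv2.resize(s['frame'][228:258,300:380],None,fx=10,fy=20,interpolation=cv2.INTER_CUBIC);cv2.imwrite('pics/c_22t.png',a)
s=load('scene0');a=cv2.resize(s['frame'][268:298,295:375],None,fx=10,fy=20,interpolation=cv2.INTER_CUBIC);cv2.imwrite('pics/c_0t.png',a)"
```

```text
-4 shaft 0.052 far top edge 0.05 near top 0.052 bot near 0.055 [303.9 235.8] [335.5 237.4] [373.9 246. ]
-2 shaft 0.081 far top edge 0.079 near top 0.081 bot near 0.083 [303.9 235.3] [335.7 237.8] [373.9 247.4]
0 shaft 0.109 far top edge 0.107 near top 0.109 bot near 0.111 [304.  234.7] [335.8 238.1] [373.9 248.9]
2 shaft 0.137 far top edge 0.136 near top 0.137 bot near 0.139 [304.1 234.2] [336.  238.5] [373.8 250.3]
```

View pics/c_22t.png

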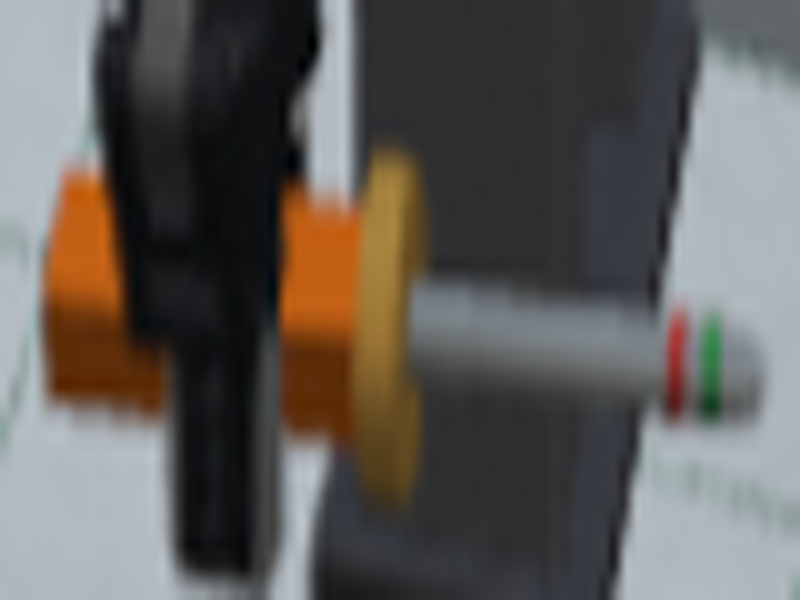

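View pics/c_0t.png

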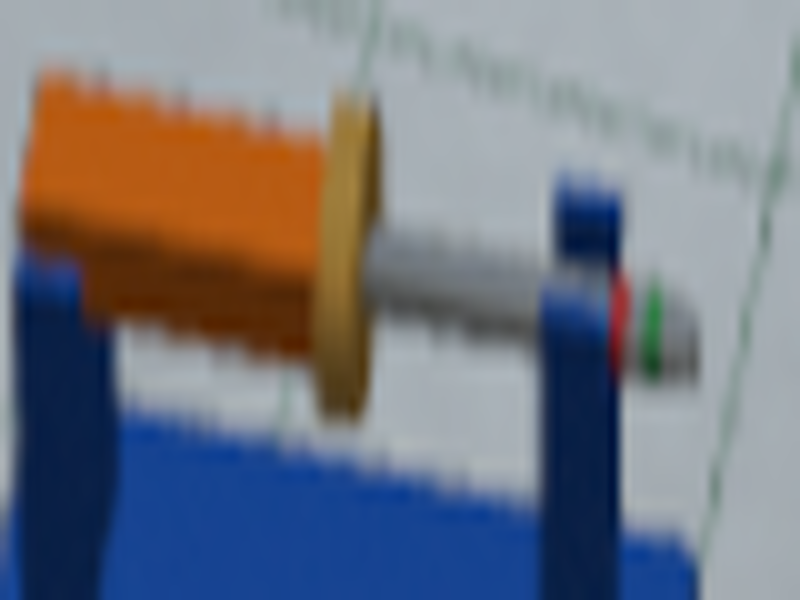

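>>> {"name": "carry_out", "arguments": {"force": 30, "increments": [{"gripper":1,"delta_pos":[0,-0.44,0.1],"twist":0},{"gripper":1,"delta_pos":[0,-0.44,0.2],"twist":0},{"gripper":1,"delta_pos":[0,-0.06,0.25],"twist":0},{"gripper":1,"delta_pos":[0,0,0.15],"twist":0},{"gripper":1,"delta_pos":[0,0,0.08],"twist":0}]}}

```text
t: 25.8
ee_pos: [635.3, -80.8, 60.3]
ee_rot: [[0.995, 0.102, -0.002], [0.102, -0.995, 0.0], [-0.002, -0.001, -1.0]]
contact_force: [-5.7, 8.9, 15.2]
grip_width: 21.0
```

>>> {"name": "carry_out", "arguments": {"increments": [{"gripper":1,"delta_pos":[0,0,0.02],"twist":0},{"gripper":1,"delta_pos":[0,0,0.01],"twist":0},{"gripper":1,"delta_pos":[0,0,0.01],"twist":0},{"gripper":1,"delta_pos":[0,0,0],"twist":0},{"gripper":1,"delta_pos":[0,0,0],"twist":0}]}}

```text
t: 26.3
ee_pos: [637.3, -81.9, 60.1]
ee_rot: [[0.995, 0.101, 0.002], [0.101, -0.995, -0.001], [0.002, 0.001, -1.0]]
contact_force: [-3.6, 2.3, 6.7]
grip_width: 21.1
```

```bash
python3 snap.py 23 wrist
python3 -c "
from h import *
b=cv2.resize(load('wrist23')['frame'][30:330,250:370],None,fx=2,fy=2,interpolation=cv2.INTER_CUBIC)
cv2.imwrite('pics/c_23.png',b)"
```

```text
26.35 [637.28 -81.9   60.1 ] [[0.995, 0.101, 0.002], [0.101, -0.995, -0.001], [0.002, 0.001, -1.0]] [-3.56  2.6   6.74] [ 0.089  0.563 -0.116] 21.042271199208248
```

View pics/c_23.png

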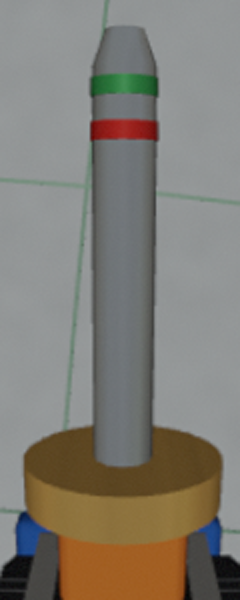

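>>> {"name": "carry_out", "arguments": {"increments": [{"gripper":1,"delta_pos":[0,0,0.01],"twist":0},{"gripper":1,"delta_pos":[0,0,0.01],"twist":0},{"gripper":1,"delta_pos":[0,0,0],"twist":0},{"gripper":1,"delta_pos":[0,0,0],"twist":0},{"gripper":1,"delta_pos":[0,0,0],"twist":0}]}}

```text
t: 26.85
ee_pos: [637.4, -81.9, 59.7]
ee_rot: [[0.995, 0.101, 0.002], [0.101, -0.995, -0.001], [0.002, 0.001, -1.0]]
contact_force: [-9.4, 4.4, 16.9]
grip_width: 20.7
```

```bash
python3 snap.py 24 wrist
python3 -c "
from h import *
b=cv2.resize(load('wrist24')['frame'][30:330,250:370],None,fx=2,fy=2,interpolation=cv2.INTER_CUBIC)
cv2.imwrite('pics/c_24.png',b)"
```

```text
26.9 [637.4  -81.86  59.7 ] [[0.995, 0.101, 0.002], [0.101, -0.995, -0.001], [0.002, 0.001, -1.0]] [-8.88  4.19 16.06] [ 0.092  1.393 -0.23 ] 21.319834255385217
```

View pics/c_24.png

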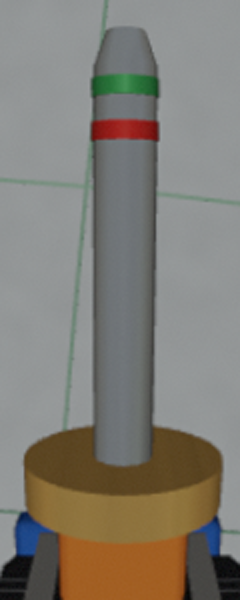

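>>> {"name": "carry_out", "arguments": {"increments": [{"gripper":1,"delta_pos":[0,0,0.01],"twist":0},{"gripper":1,"delta_pos":[0,0,0.01],"twist":0},{"gripper":1,"delta_pos":[0,0,0],"twist":0},{"gripper":1,"delta_pos":[0,0,0],"twist":0},{"gripper":1,"delta_pos":[0,0,0],"twist":0}]}}

```text
t: 27.4
ee_pos: [638.1, -81.8, 58.6]
ee_rot: [[0.995, 0.101, 0.004], [0.101, -0.995, -0.001], [0.003, 0.001, -1.0]]
contact_force: [-9.4, 5.9, 18.8]
grip_width: 20.9
```

```bash
python3 snap.py 25 wrist scene
python3 -c "
from h import *
b=cv2.resize(load('wrist25')['frame'][30:330,250:370],None,fx=2,fy=2,interpolation=cv2.INTER_CUBIC)
a=cv2.resize(load('scene25')['frame'][230:330,290:390],None,fx=5,fy=6,interpolation=cv2.INTER_CUBIC)
cv2.imwrite('pics/c_25.png',np.hstack([b,a]))"
```

```text
27.5 [638.06 -81.83  58.55] [[0.995, 0.101, 0.004], [0.101, -0.995, -0.001], [0.003, 0.001, -1.0]] [-9.22  5.49 19.44] [ 0.126  1.313 -0.222] 21.17592320121671
```

View pics/c_25.png

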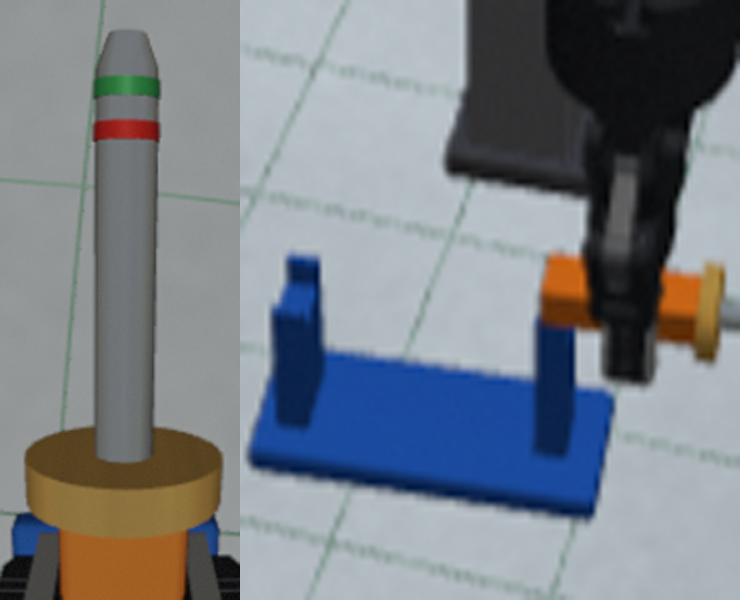

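>>> {"name": "carry_out", "arguments": {"increments": [{"gripper":1,"delta_pos":[0,0,0.01],"twist":0},{"gripper":1,"delta_pos":[0,0,0],"twist":0},{"gripper":1,"delta_pos":[0,0,-0.04],"twist":0},{"gripper":1,"delta_pos":[0,0,-0.1],"twist":0},{"gripper":1,"delta_pos":[0,0,-0.15],"twist":0}]}}

```text
t: 28.0
ee_pos: [635.6, -81.5, 81.8]
ee_rot: [[0.995, 0.101, -0.002], [0.101, -0.995, 0.0], [-0.002, -0.0, -1.0]]
contact_force: [-0.4, 0.3, -2.4]
grip_width: 21.0
```

>>> {"name": "carry_out", "arguments": {"force": 60, "increments": [{"gripper":1,"delta_pos":[0,0,-0.15],"twist":0},{"gripper":1,"delta_pos":[0,0,-0.15],"twist":0},{"gripper":1,"delta_pos":[0,0,-0.1],"twist":0},{"gripper":1,"delta_pos":[0,0,0],"twist":0},{"gripper":1,"delta_pos":[0,0,0],"twist":0}]}}

```text
t: 28.5
ee_pos: [636.3, -80.8, 122.2]
ee_rot: [[0.995, 0.102, 0.0], [0.102, -0.995, -0.0], [0.0, 0.0, -1.0]]
contact_force: [-0.9, 0.2, -1.7]
grip_width: 21.3
```

```bash
python3 snap.py 26 wrist scene
python3 - <<'E'
from h import *
cv2.imwrite('pics/c_26.png',cv2.resize(load('wrist26')['frame'][30:330,250:370],None,fx=2,fy=2,interpolation=cv2.INTER_CUBIC))
s=load('scene26');ee=np.array([636.2,-81,122.]);
f=np.array([-.102,.995,0])
print(proj(s,ee+[0,0,22]),proj(s,ee+[0,0,22]+103*f))
a=cv2.resize(s['frame'][230:270,340:420],None,fx=10,fy=15,interpolation=cv2.INTER_CUBIC);cv2.imwrite('pics/c_26s.png',a)
E
```

```text
28.6 [635.58 -80.63 121.  ] [[0.995, 0.102, -0.002], [0.102, -0.995, 0.0], [-0.002, -0.001, -1.0]] [-0.24  0.19 -3.2 ] [ 0.015  0.032 -0.048] 21.16590434744648
[369.00775182 255.88924676] [421.27519776 261.70408964]
```

View pics/c_26.png

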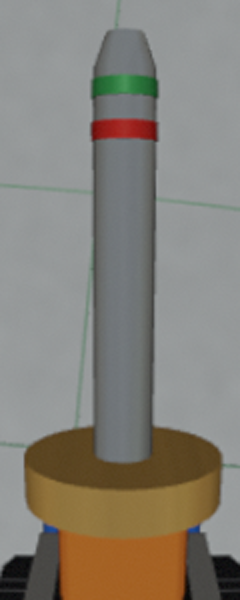

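View pics/c_26s.png

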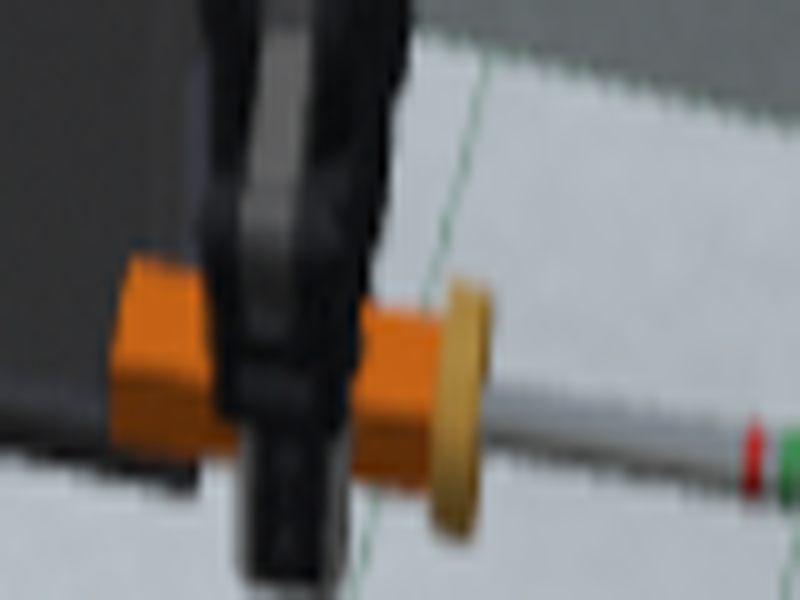

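```bash
python3 - <<'E'
from h import *
w=load("wrist26")
print("tip",atz(w,311,44.5,144,True), "f-dist",(atz(w,312,44.5,144,True)-np.array([635.58,-80.63,144]))@np.array([-.102,.995,0]))
r=plan([636.6,-80.6,122],5.9,[610,-118,180],3.3,2,40);show(r)
r=plan(r[1],r[2],[443,-350,180],3.3,9,42);show(r)
E
```

```text
tip [625.71176328  23.68057866 144.        ] f-dist 104.7960314644922
[-0.164, 0.186, -0.314] 0.0289
[-0.132, 0.165, -0.266] -0.0
end [ 610. -118.  180.] 3.3
[-0.265, 0.326, 0.0] -0.0
[-0.265, 0.326, 0.0] -0.0
[-0.264, 0.326, 0.0] -0.0
[-0.264, 0.326, 0.0] -0.0
[-0.264, 0.326, 0.0] -0.0
[-0.265, 0.326, 0.0] -0.0
[-0.213, 0.264, 0.0] -0.0
[-0.0, -0.0, 0.0] -0.0
[-0.0, -0.0, 0.0] -0.0
end [ 443. -350.  180.] 3.3
```

>>> {"name": "carry_out", "arguments": {"increments": [{"gripper":1,"delta_pos":[-0.164,0.186,-0.314],"twist":0.0289},{"gripper":1,"delta_pos":[-0.132,0.165,-0.266],"twist":0},{"gripper":1,"delta_pos":[-0.265,0.326,0],"twist":0},{"gripper":1,"delta_pos":[-0.265,0.326,0],"twist":0},{"gripper":1,"delta_pos":[-0.264,0.326,0],"twist":0}]}}

```text
t: 29.1
ee_pos: [534.6, -221.1, 179.3]
ee_rot: [[0.998, 0.058, -0.001], [0.058, -0.998, 0.0], [-0.001, -0.0, -1.0]]
contact_force: [0.1, -1.7, -2.2]
grip_width: 21.3
```

>>> {"name": "carry_out", "arguments": {"increments": [{"gripper":1,"delta_pos":[-0.264,0.326,0],"twist":0},{"gripper":1,"delta_pos":[-0.264,0.326,0],"twist":0},{"gripper":1,"delta_pos":[-0.265,0.326,0],"twist":0},{"gripper":1,"delta_pos":[-0.213,0.264,0],"twist":0},{"gripper":1,"delta_pos":[0,0,0],"twist":0}]}}

```text
t: 29.6
ee_pos: [439.7, -353.1, 179.1]
ee_rot: [[0.999, 0.052, -0.002], [0.052, -0.999, -0.0], [-0.002, 0.0, -1.0]]
contact_force: [0.6, -0.3, -1.4]
grip_width: 21.0
```

>>> {"name": "carry_out", "arguments": {"increments": [{"gripper":1,"delta_pos":[0,0,0.2],"twist":0},{"gripper":1,"delta_pos":[0,0,0.3],"twist":0},{"gripper":1,"delta_pos":[0,0,0.3],"twist":0},{"gripper":1,"delta_pos":[0,0,0.18],"twist":0},{"gripper":1,"delta_pos":[0,0,0],"twist":0}]}}

```text
t: 30.1
ee_pos: [440.7, -347.1, 77.9]
ee_rot: [[0.998, 0.057, -0.005], [0.057, -0.998, 0.006], [-0.005, -0.006, -1.0]]
contact_force: [-0.4, 0.2, -2.1]
grip_width: 21.0
```

>>> {"name": "carry_out", "arguments": {"increments": [{"gripper":1,"delta_pos":[0,0,0],"twist":0},{"gripper":1,"delta_pos":[0,0,0],"twist":0},{"gripper":1,"delta_pos":[0,0,0],"twist":0},{"gripper":1,"delta_pos":[0,0,0],"twist":0},{"gripper":1,"delta_pos":[0,0,0],"twist":0}]}}

```text
t: 30.6
ee_pos: [442.9, -350.5, 82.8]
ee_rot: [[0.998, 0.057, 0.001], [0.057, -0.998, -0.001], [0.001, 0.001, -1.0]]
contact_force: [-0.1, -0.2, -2.6]
grip_width: 21.3
```

```bash
python3 snap.py 27 wrist scene top
```

```text
30.75 [ 442.59 -350.26   82.25] [[0.998, 0.057, 0.0], [0.057, -0.998, -0.0], [0.0, 0.0, -1.0]] [ 0.1   0.19 -2.43] [-0.04  -0.012 -0.006] 21.011321365661413
```

View pics/wrist27.png

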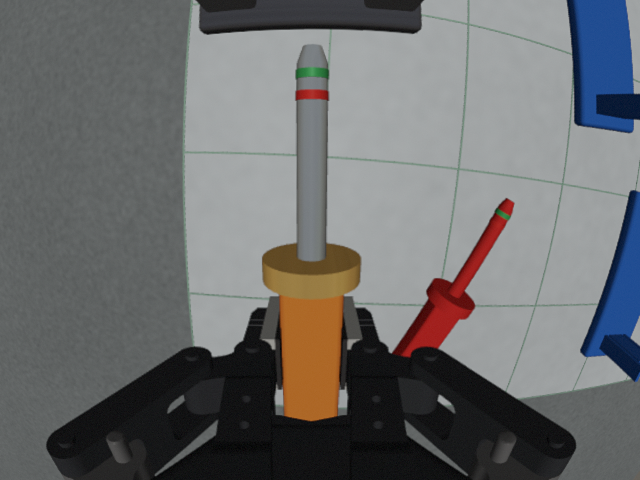

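View pics/scene27.png

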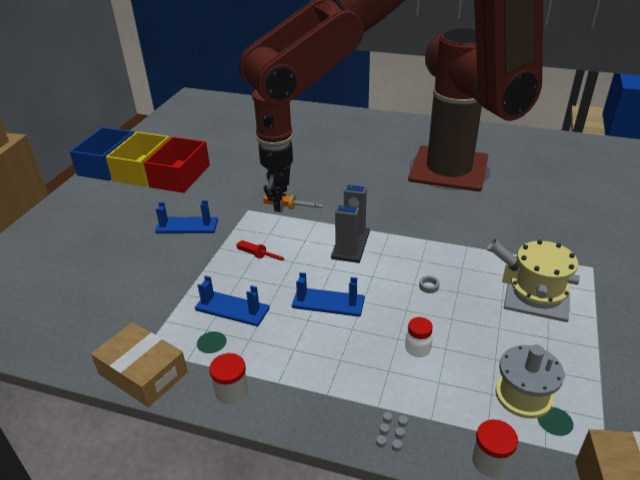

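```bash
python3 - <<'E'
from h import *
w=load("wrist27");sc=load("scene27")
a=cv2.resize(w["frame"][0:60,180:440],None,fx=3,fy=3,interpolation=cv2.INTER_CUBIC);b=cv2.resize(sc["frame"][185:215,255:335],None,fx=9.75,fy=12,interpolation=cv2.INTER_CUBIC)
cv2.imwrite("pics/c_27.png",np.vstack([a,b[:, :780]]))
ee=np.array([442.7,-350.3,82.3]);f=np.array([-.057,.998,0]);s=np.array([f[1],-f[0],0])
for p in (-2,0,2):
    d=np.cos(np.radians(p))*f+[0,0,-np.sin(np.radians(p))];u=np.cross(s,d);u=u if u[2]>0 else -u
    for dz in (20,23):
        g=ee+[0,0,dz];P=lambda l,w,h:proj(sc,g+l*d+w*s+h*u)
        sl=lambda A,B:(B-A)[1]/(B-A)[0]
        print(p,dz,"shaft",round(sl(P(36,0,0),P(92,0,0)),3),"top far",round(sl(P(-40,-11,8),P(25,-11,8)),3),P(103,0,0).round(1),P(92,0,0).round(1),proj(w,g+104.5*d,True).round(1))
E
```

```text
-2 20 shaft 0.095 top far 0.093 [320.3 205.6] [315.8 205.1] [309.9  45. ]
-2 23 shaft 0.094 top far 0.092 [320.2 204.5] [315.7 204.1] [309.9  42.8]
0 20 shaft 0.125 top far 0.123 [320.3 206.8] [315.8 206.3] [309.9  47.2]
0 23 shaft 0.125 top far 0.123 [320.3 205.8] [315.8 205.2] [309.9  45.2]
2 20 shaft 0.156 top far 0.154 [320.3 208.1] [315.8 207.4] [309.9  49.7]
2 23 shaft 0.155 top far 0.153 [320.3 207. ] [315.8 206.3] [309.9  47.8]
```

View pics/c_27.png

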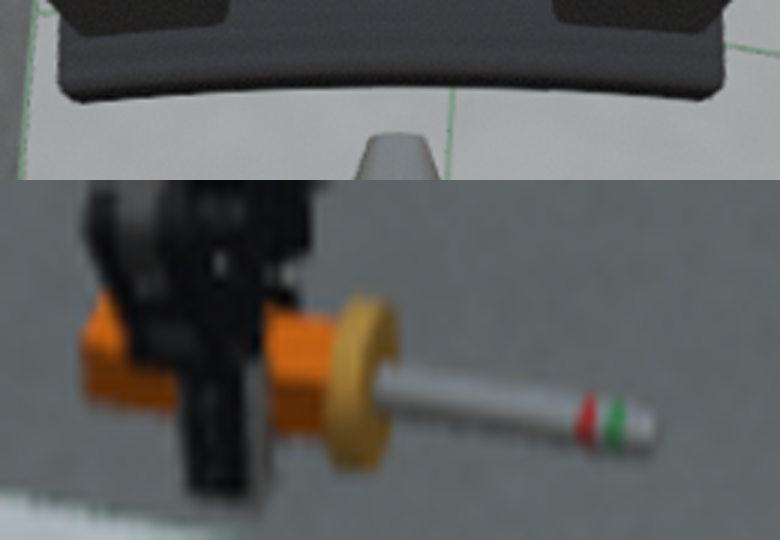

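```bash
python3 - <<'E'
from h import *
w=load("wrist27")
L=atz(w,180+228/3,22/3,14,True);R=atz(w,180+553/3,20/3,14,True);print("pillar inner",L,R,np.linalg.norm(L-R),(L+R)/2,np.degrees(np.arctan2(*(R-L)[[1,0]])))
L=atz(w,180+68/3,100/3,0,True);R=atz(w,180+716/3,99/3,0,True);print("base",L,R,np.linalg.norm(L-R),(L+R)/2,np.degrees(np.arctan2(*(R-L)[[1,0]])))
T=atz(w,312.5,45,105,True);print("tip",T)
E
```

```text
pillar inner [ 403.68101442 -202.44759456   14.        ] [ 464.68919874 -198.54691509   14.        ] 61.13275598887604 [ 434.18510658 -200.49725483   14.        ] 3.6583398967557996
base [ 369.26267189 -214.13304005    0.        ] [ 500.8469183  -206.34679061    0.        ] 131.81441341725235 [ 435.05479509 -210.23991533    0.        ] 3.3864208303206738
tip [ 437.55884104 -245.82147709  105.        ]
```

>>> {"name": "carry_out", "arguments": {"increments": [{"gripper":1,"delta_pos":[-0.003,-0.08,0],"twist":0},{"gripper":1,"delta_pos":[-0.003,-0.16,0],"twist":0},{"gripper":1,"delta_pos":[0,-0.22,0],"twist":0},{"gripper":1,"delta_pos":[0,-0.16,0],"twist":0},{"gripper":1,"delta_pos":[0,-0.08,0],"twist":0}]}}

```text
t: 31.25
ee_pos: [437.5, -278.0, 81.7]
ee_rot: [[0.998, 0.058, -0.001], [0.058, -0.998, 0.001], [-0.001, -0.001, -1.0]]
contact_force: [-0.4, -0.5, -1.7]
grip_width: 21.4
```

>>> {"name": "carry_out", "arguments": {"increments": [{"gripper":1,"delta_pos":[0,0,0],"twist":0},{"gripper":1,"delta_pos":[0,0,0],"twist":0},{"gripper":1,"delta_pos":[0,0,0],"twist":0},{"gripper":1,"delta_pos":[0,0,0],"twist":0},{"gripper":1,"delta_pos":[0,0,0],"twist":0}]}}

```text
t: 31.75
ee_pos: [437.9, -280.8, 82.0]
ee_rot: [[0.998, 0.056, -0.0], [0.056, -0.998, -0.0], [-0.0, 0.0, -1.0]]
contact_force: [0.3, 0.4, -2.5]
grip_width: 21.3
```

```bash
python3 snap.py 28 wrist scene top
python3 - <<'E'
from h import *
sc=load("scene28");t=load("top28")
b=cv2.resize(sc["frame"][175:265,285:385],None,fx=6,fy=6,interpolation=cv2.INTER_CUBIC);cv2.imwrite("pics/c_28.png",b)
b=cv2.resize(t["frame"][265:355,270:400],None,fx=6,fy=6,interpolation=cv2.INTER_CUBIC);cv2.imwrite("pics/c_28t.png",b)
E
```

```text
31.9 [ 437.85 -280.54   81.9 ] [[0.998, 0.057, -0.0], [0.057, -0.998, 0.0], [-0.0, -0.0, -1.0]] [-0.07  0.35 -1.34] [ 0.01  -0.02  -0.038] 21.337609736733018
```

View pics/c_28.png

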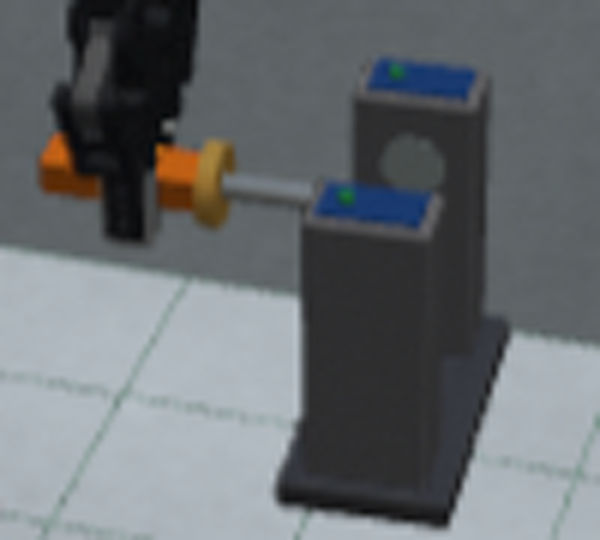

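View pics/wrist28.png

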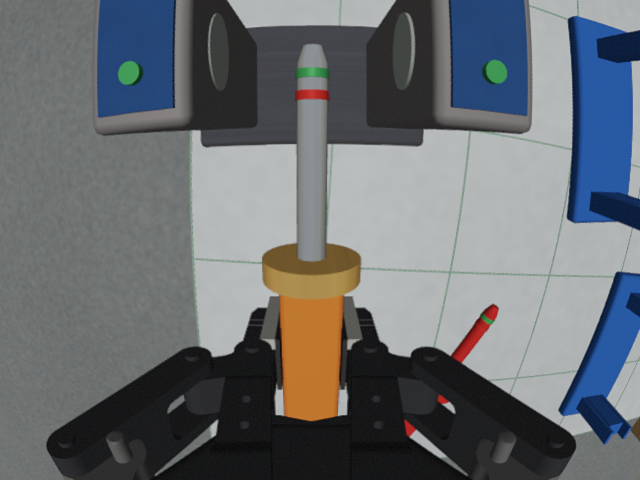

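View pics/c_28t.png

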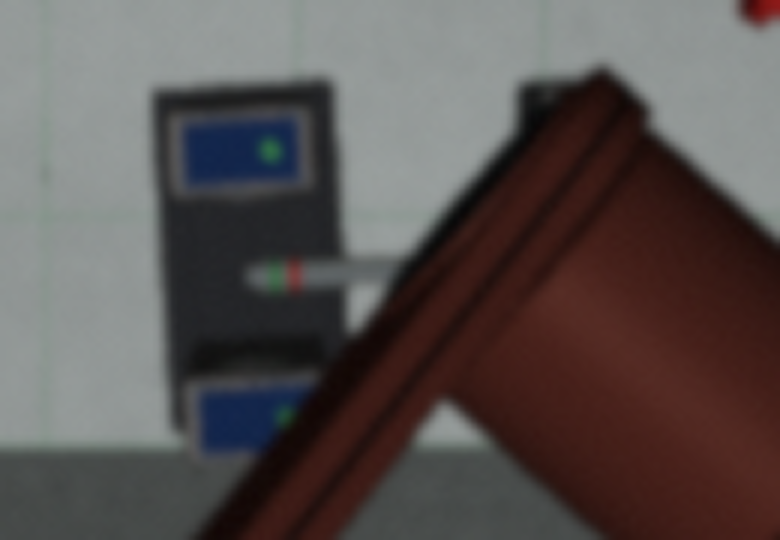

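```bash
python3 - <<'E'
from h import *
from scipy.optimize import least_squares
w=load("wrist28")
cv2.imwrite("pics/c_28w.png",cv2.resize(w["frame"][0:140,180:440],None,fx=3,fy=3,interpolation=cv2.INTER_CUBIC))
L=np.array([219,50.]);R=np.array([404,50.])
s=np.array([.9982,.0594,0])
def res(v):
    S=v[:3]; return np.r_[proj(w,S-30*s,True)-L,proj(w,S+30*s,True)-R]
r=least_squares(res,[433,-177,105]);print(r.x,r.fun)
print(proj(w,r.x,True))
print("tip at z=105",atz(w,312,44.5,105,True),"S px at (433,-177,105)",proj(w,[433,-177,105],True))
t=load("top28");print("top tip",atz(t,270+247/6,265+277/6,105))
E
```

```text
[ 432.42251529 -176.37339989  103.51143835] [ 0.0152423   0.17676775  0.01458512 -0.17699317]
[311.57092364  46.11843224]
tip at z=105 [ 432.54183873 -176.16015613  105.        ] S px at (433,-177,105) [313.3058873   47.05888931]
top tip [ 432.30185362 -176.2122193   105.        ]
```

View pics/c_28w.png

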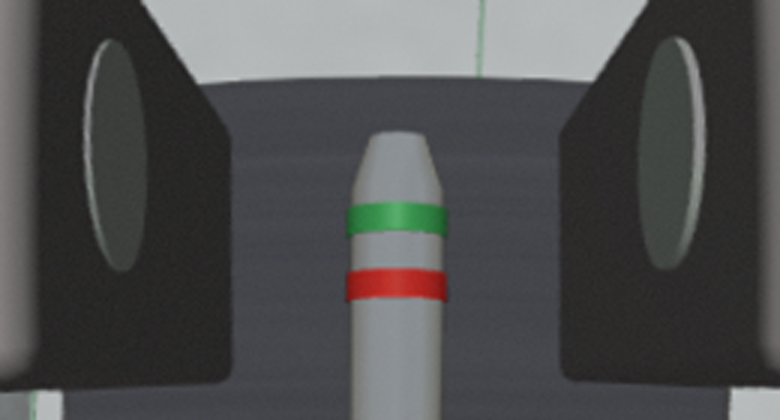

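```bash
python3 - <<'E'
from rig import robot
s=robot.get_state();print(s["t"],s["ee_pos"],s["contact_force"],s["joint_vel"].round(2))
print(robot.sign_off())
E
```

```text
31.9 [ 437.84686004 -280.53505586   81.89623516] [-0.06869017  0.34532599 -1.33886745] [ 0.2  -0.09  0.14 -0.05  0.04  0.02]
the job is handed in; nothing more can be done
None
```

The rod was measured in the tube and is now held still in the optical reader. I handed the job in at 31.9 s; sign-off reports no verdict.

**What I did**
- **Pick up:** I took the orange rod from the cradle farthest to the robot's left.
- **Tilt:** The tool can only turn about its own vertical axis. So I tilted the rod tip-down in the grip, to about 31°, by lowering its tail onto the cradle's front post.
- **Tube:** I slid the rod in until the collar stopped against the mouth, at about 13 N. I held it there about 1 s, then drew it right out.
- **Level again:** I used the cradle forks to level the rod, keeping it gripped throughout. The first try came out about 2° tip-down and the second about 2° tip-up. The third was level to within about 1°.
- **Reader:** I brought it in from the robot's right, along the slot.

**Last checks**
- **Tip position:** The wrist camera put the tip at (432.5, −176.2) mm, assuming it is 105 mm up. The spot worked out from the two lenses was (432.4, −176.4).
- **Top camera:** It put the tip at (432.3, −176.2), under the same height assumption.
- **Contact:** The force reading was only about the rod's own weight, and the joints were still.

**What did not agree or was not confirmed**
- **Slip in the grip:** The rod slid about 5 mm up in the pads during the levelling presses. I allowed for this when setting the height.
- **Height:** The tip is hidden from the scene camera in the reader. Its height of about 105 mm comes from the arm pose and the last clear view just before entry. The lens fit itself gave 103.5 mm.
- **Scene camera:** It read about 3 mm off along the robot's left–right axis compared with the other cameras, so I trusted the wrist and top cameras for position.

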